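# Restock and lock the component box

### The job

Slide the component box's door fully open and stand a spare jar from the tile upright on the floor of every empty pocket, leaving the jars already in the box where they are and any spares you do not need standing on the tile. When every pocket is filled, slide the door fully shut, and only then turn the latch clockwise until it clicks past its detent and stays locked. Do not disturb the iron in its holder or the solder reel.

Things in the scene. Friction and masses are not known exactly. Their poses are not given: they have to be found in the camera images.
- box: component box, fixed: clear walls 4 mm thick, 148 mm along its x by 196 mm along its y, 73 mm high, floor 5 mm thick. Origin at the centre of its underside, z up. Six pockets inside (see box_in). A grey housing, 70 x 72 mm and 78 mm high, stands against its -y side and carries the latch.
- box_in (a point): middle of the box's inner floor, axes as the box's. Six pockets, centres at x = -30, +30 mm and y = -56, 0, +56 mm from here, each 56 (x) by 52 mm (y) between white dividers 4 mm thick and 18 mm high; a border as high, 8 to 12 mm wide, runs along the walls.
- door (a joint): the clear sliding door (4 mm thick, its underside 73 mm above the box's underside, just above the jars): 0 = shut, grows as it slides towards the box's +x, 0.14 m = fully open (then all pockets are free from above). Stays where it is left; moves with under 2 N.
- door_tab (a point): centre of the upright grip tab on the door: 12 mm along the box's x, 60 mm along y, 22 mm high, its foot on the door, its top 99 mm above the box's underside. Moves with the door.
- latch (a joint): the twist latch on the housing, turned about a vertical axis: 0 = open, grows clockwise seen from above. An over-centre spring detent resists with about 0.06 N m at first, falling to nothing at 0.6 rad: released before that it springs back to 0, past it it clicks on by itself to its stop at 1.2 rad = locked (steel tongue over the door's edge).
- tile: white ceramic tile, fixed, 240 x 240 x 8 mm; origin at the centre of its underside
- latch_grip (a point): on the latch's axis, near the middle height of its upright grip bar: the bar is 58 mm long along this point's x and 13 mm thick along its y, its top 13 mm above this point, its foot (on a round disc of 60 mm diameter) 17 mm below it. The point turns with the latch; the bar points square to the box's side wall (along the box's y) when locked.
- stored0_mid (a point): jar that already stands in a pocket at the start (absent in some starts): round jar: grey and amber body 44 mm in diameter and 40 mm high, on it a black cap 26 mm in diameter and 24 mm high (64 mm in all, about 90 g, low centre of mass). The point is on its axis half-way up, 32 mm above its underside; z is up along its axis.
- stored1_mid (a point): jar that already stands in a pocket at the start (absent in some starts): round jar: grey and amber body 44 mm in diameter and 40 mm high, on it a black cap 26 mm in diameter and 24 mm high (64 mm in all, about 90 g, low centre of mass). The point is on its axis half-way up, 32 mm above its underside; z is up along its axis.
- stored2_mid (a point): jar that already stands in a pocket at the start (absent in some starts): round jar: grey and amber body 44 mm in diameter and 40 mm high, on it a black cap 26 mm in diameter and 24 mm high (64 mm in all, about 90 g, low centre of mass). The point is on its axis half-way up, 32 mm above its underside; z is up along its axis.
- stored3_mid (a point): jar that already stands in a pocket at the start (absent in some starts): round jar: grey and amber body 44 mm in diameter and 40 mm high, on it a black cap 26 mm in diameter and 24 mm high (64 mm in all, about 90 g, low centre of mass). The point is on its axis half-way up, 32 mm above its underside; z is up along its axis.
- stored4_mid (a point): jar that already stands in a pocket at the start (absent in some starts): round jar: grey and amber body 44 mm in diameter and 40 mm high, on it a black cap 26 mm in diameter and 24 mm high (64 mm in all, about 90 g, low centre of mass). The point is on its axis half-way up, 32 mm above its underside; z is up along its axis.
- stored5_mid (a point): jar that already stands in a pocket at the start (absent in some starts): round jar: grey and amber body 44 mm in diameter and 40 mm high, on it a black cap 26 mm in diameter and 24 mm high (64 mm in all, about 90 g, low centre of mass). The point is on its axis half-way up, 32 mm above its underside; z is up along its axis.
- spare0_mid (a point): spare jar, standing on the tile at the start: round jar: grey and amber body 44 mm in diameter and 40 mm high, on it a black cap 26 mm in diameter and 24 mm high (64 mm in all, about 90 g, low centre of mass). The point is on its axis half-way up, 32 mm above its underside; z is up along its axis.
- spare1_mid (a point): spare jar, standing on the tile at the start: round jar: grey and amber body 44 mm in diameter and 40 mm high, on it a black cap 26 mm in diameter and 24 mm high (64 mm in all, about 90 g, low centre of mass). The point is on its axis half-way up, 32 mm above its underside; z is up along its axis.
- spare2_mid (a point): spare jar, standing on the tile at the start: round jar: grey and amber body 44 mm in diameter and 40 mm high, on it a black cap 26 mm in diameter and 24 mm high (64 mm in all, about 90 g, low centre of mass). The point is on its axis half-way up, 32 mm above its underside; z is up along its axis.
- spare3_mid (a point): spare jar, standing on the tile at the start: round jar: grey and amber body 44 mm in diameter and 40 mm high, on it a black cap 26 mm in diameter and 24 mm high (64 mm in all, about 90 g, low centre of mass). The point is on its axis half-way up, 32 mm above its underside; z is up along its axis.
- spare4_mid (a point): spare jar, standing on the tile at the start: round jar: grey and amber body 44 mm in diameter and 40 mm high, on it a black cap 26 mm in diameter and 24 mm high (64 mm in all, about 90 g, low centre of mass). The point is on its axis half-way up, 32 mm above its underside; z is up along its axis.
- iron: soldering iron in a coiled holder on a steel foot 100 x 75 mm, about 165 mm high, iron's grip sticking out some 140 mm along its -x (bystander); origin under the foot's centre
- spool: reel of solder, 60 mm in diameter, 50 mm high, standing on end (bystander); origin at its underside
Not all that is in view belongs to the job. What is shaped like the part that bears spare4_mid but blue or red is not meant.

How it is judged:
By the outcome, as a careful person would: the job done as asked, in the order asked, and still so for the second after the job is handed in, with the robot touching nothing.
Of stored0, stored1, stored2, stored3, stored4, stored5 only 1 to 3 are there at a start; the rules pass over those that are not, and their reading is None.
At some moment in a run one of spare0, spare1, spare2, spare3, spare4 may be knocked a few centimetres aside while the robot is not near it.
It also fails if it takes over 208 s, if anything falls off the work surface, if the arm or the gripper's body presses on something with over 40 N, if the wrist force passes 120 N, or if a joint passes its speed limit or range.

### The arm

A 7-joint arm with a two-finger parallel gripper is mounted at the origin on the work surface. World frame = base frame: x ahead of the robot, y to its left, z up, the work surface at z = 0. Lengths are in m, angles in rad, forces in N, time in s.
With the tool pointing down it reaches from about 0.4 to 0.875 m from the base axis. Payload 19.3 kg.
Tool frame: the origin (TCP) lies at the very end of the fingers, on their centre line; the grasp point (between the pads) lies 19 mm behind it; y points along the fingers, z is the direction in which the jaws open and shut, and the axes are right-handed (so a half turn about y gives the same grasp; the last joint's range is limited). The gripper opens to 85 mm and grips with 20 to 120 N. Pads are 22 mm wide; open, the fingers measure 114 mm over their backs; the gripper's body (76 mm by 85 mm) begins 54 mm behind the grasp point. The pads swing forward as they close: fully open they stand 13 mm farther back than shut.
Start: joints at [1.214, 0.521, -0.036, 1.599, 0.021, 1.021, -0.113], TCP at [0.177, -0.599, 0.231] pointing down, gripper open.
Joint ranges: [-2.91, 2.91], [-0.3, 2.13], [-1.5, 1.42], [0.17, 2.43], [-1.26, 4.41], [0.16, 1.93], [-2.52, 2.52]. Speed limits (rad/s): [1.89, 1.89, 2.39, 2.39, 3.01, 3.01, 3.01].

### API

Orientations are given as a 3x3 rotation matrix whose columns are the frame's x, y, z axes.
In Python, from workcell import robot gives the robot as it stands.
- The arm moves only by the shell command python3 -m inch 'ROWS'. ROWS is text: rows parted by semicolons, each of 5 numbers parted by spaces: the shift along the tool's x, y, z in cm, then the turn about the tool's y in rad, then the finger opening in cm, from 0 to 8.54. In form: x y z spin hand; .... A call has 1 to 8 rows; each row is the pose to reach, as a shift and turn from the pose measured when the call began, along the tool's axes at that moment; what a row does not reach only later rows make up. A row lasts 1/8 s, in which the tool goes at most 62.5 mm and 10.7 degrees, less where a joint would pass 70% of its speed; a pose out of reach is approached as far as the arm can. A call with a gripper value outside its range is refused whole. The fingers move at their own pace and stop on an object; the grip force is fixed at half the most. Time passes only in rows, so rows that repeat a pose let the fingers close. It gives the time, the measured TCP pose, the force and the opening at its end, in the units of the state.
- robot.state(): the state, without advancing time (a new reading comes with each control period).
- robot.read_camera(name): name is "scene" or "top" or "wrist"; returns a dict with "image" (400x640x3 uint8, red, green, blue), "fx", "fy", "cx", "cy" (pixels), "k1" (the pictures are not rectified: a ray, as slopes to the right and down, at radius r is drawn at 1 + k1 r^2 times it, then the intrinsics apply), "R" (3x3) and "t" (3): a world point X has camera coordinates R X + t; the wrist camera has in their place "hand_eye" (4x4, takes a point from camera to tool coordinates, whose origin is the TCP and whose axes are the tool frame's). Camera axes: x right, y down, z forward; pixel columns grow to the right and rows downward; lengths in m; the calibration is good to about 2 mm. A picture is of the moment at which its call begins: read the wrist's pose just before it. There is no depth.
- robot.job_done(): hands the job in, once; it reports no verdict.
The state is a dict: "t": time; "joints": joint angles; "qd": joint speeds; "tau": joint torques, N m; "position": TCP position; "eef_rot": TCP orientation; "force": force on the tool from outside, world axes, zero at the start; "moment": the same for the moment, N m; "finger_gap": finger opening in m.
Only numpy, scipy, OpenCV 4.12 (cv2) and the standard library are available. Lean on these libraries where they do the work, as an engineer would, in place of code of your own. Each camera call takes 0.05 s, during which the arm holds its last target.

## Working session

There is one attempt and no reset: what is moved stays moved. The work goes in short steps, Python scripts to look and compute and a shell command to move; the robot and the scene stay as the last step left them, time stands still between calls to the robot, and variables do not carry over. Pictures are saved under pics/ and viewed, and the job is handed in when it is done.

```bash
ls; mkdir -p pics; cat > h.py <<'E'
from workcell import robot
import numpy as np, cv2
def snap(name,fn):
    s=robot.state(); c=robot.read_camera(name)
    cv2.imwrite('pics/'+fn,cv2.cvtColor(c['image'],cv2.COLOR_RGB2BGR))
    return s,c
E
python3 - <<'E'
from h import *
import pickle
s=robot.state(); print({k:np.round(v,3).tolist() for k,v in s.items()})
for n in ['scene','top','wrist']:
    s,c=snap(n,n+'0.png'); pickle.dump((s,c),open(n+'0.pkl','wb'))
    print(n,{k:np.round(v,4).tolist() for k,v in c.items() if k!='image'})
E
```

```text
pics
{'t': 0.0, 'joints': [1.214, 0.522, -0.036, 1.6, 0.021, 1.021, -0.113], 'qd': [-0.001, 0.0, -0.002, -0.0, -0.0, -0.0, -0.001], 'tau': [0.002, -92.713, 1.981, -36.994, 0.018, 0.008, 0.0], 'position': [0.177, -0.599, 0.231], 'eef_rot': [[-0.959, -0.0, 0.283], [-0.283, 0.001, -0.959], [0.0, -1.0, -0.001]], 'force': [-0.211, 0.265, -0.143], 'moment': [0.051, 0.043, 0.013], 'finger_gap': 0.086}
scene {'fx': 386.0169, 'fy': 386.0169, 'cx': 311.8595, 'cy': 197.0389, 'k1': 0.02, 'R': [[-0.1752, 0.9845, 0.0008], [0.626, 0.112, -0.7717], [-0.7599, -0.1347, -0.636]], 't': [0.0454, -0.2339, 1.5868]}
top {'fx': 472.2175, 'fy': 472.2175, 'cx': 317.26, 'cy': 202.9179, 'k1': -0.1206, 'R': [[-0.0084, -1.0, 0.001], [-0.998, 0.0083, -0.0622], [0.0622, -0.0015, -0.9981]], 't': [0.0441, 0.4559, 1.5558]}
wrist {'fx': 339.8736, 'fy': 339.8736, 'cx': 320.7745, 'cy': 203.5948, 'k1': -0.0062, 'hand_eye': [[0.0002, 0.9604, 0.2787, -0.0705], [-0.0001, -0.2787, 0.9604, -0.142], [1.0, -0.0002, 0.0, 0.0004], [0.0, 0.0, 0.0, 1.0]]}
```

View pics/scene0.png

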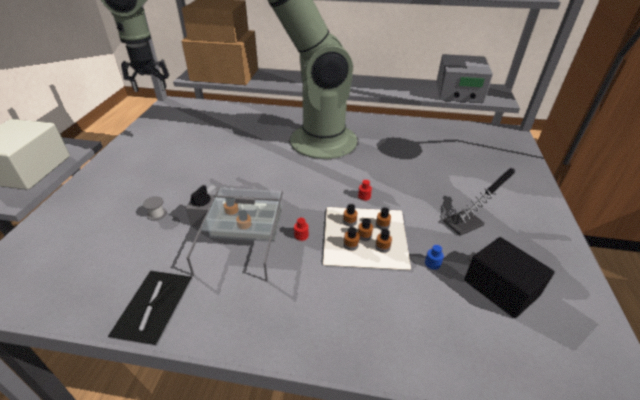

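View pics/top0.png

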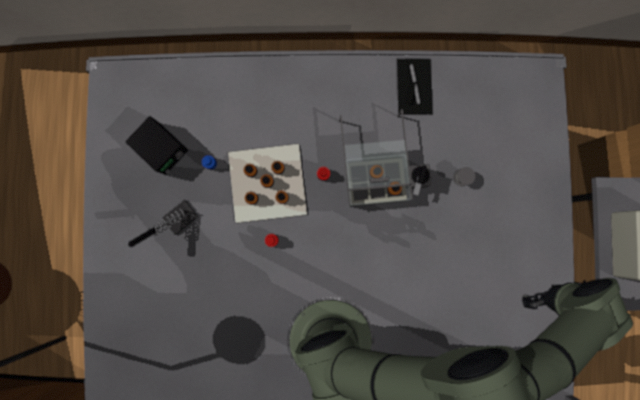

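View pics/wrist0.png

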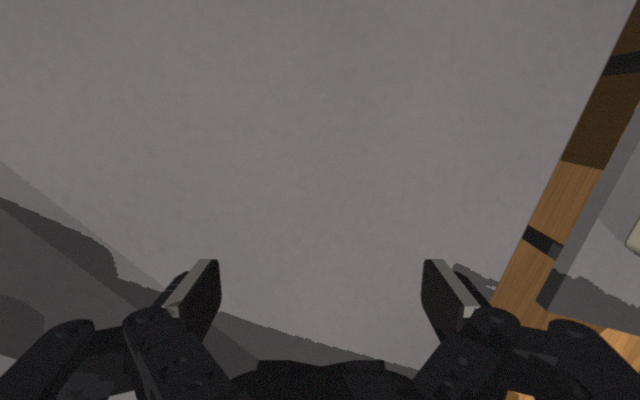

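```bash
python3 - <<'E'
from h import *
a=cv2.imread('pics/top0.png')
cv2.imwrite('pics/top0z.png',cv2.resize(a[90:220,300:490],None,fx=4,fy=4,interpolation=cv2.INTER_CUBIC))
cv2.imwrite('pics/top0t.png',cv2.resize(a[130:255,215:345],None,fx=4,fy=4,interpolation=cv2.INTER_CUBIC))
a=cv2.imread('pics/scene0.png')
cv2.imwrite('pics/scene0z.png',cv2.resize(a[170:280,140:310],None,fx=4,fy=4,interpolation=cv2.INTER_CUBIC))
E
```

```text
(no output)
```

View pics/top0z.png

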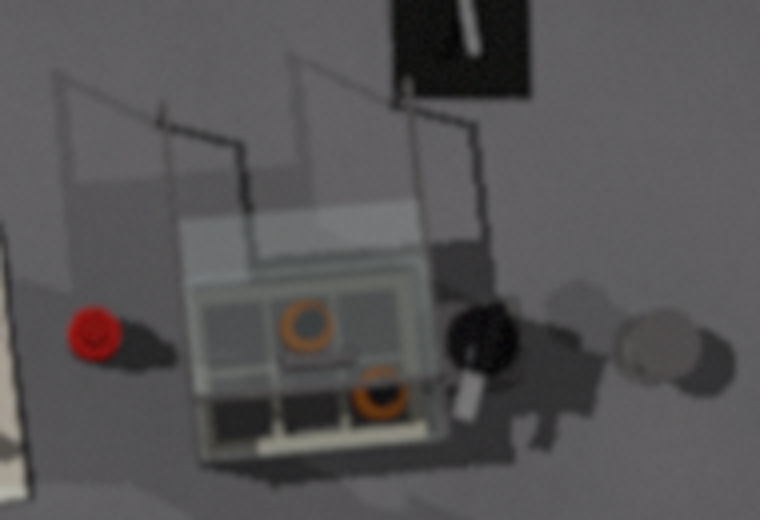

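View pics/top0t.png

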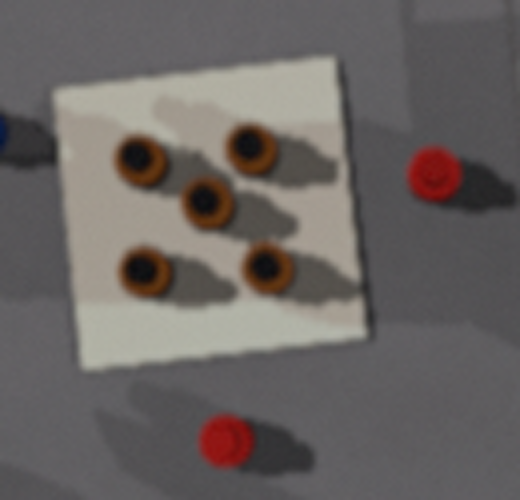

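View pics/scene0z.png

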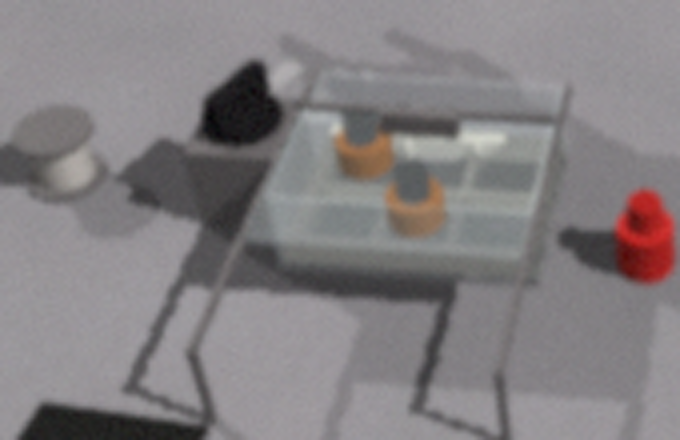

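```bash
cat >> h.py <<'E'
def und(c,u,v):
    K=np.array([[c['fx'],0,c['cx']],[0,c['fy'],c['cy']],[0,0,1.]])
    p=cv2.undistortPoints(np.array([[[u,v]]],float),K,np.array([c['k1'],0,0,0,0.]))[0,0]
    return np.array([p[0],p[1],1.])
def ext(s,c):
    """camera pose in world: Rwc, pos"""
    if 'hand_eye' in c:
        H=np.array(c['hand_eye']); R=np.array(s['eef_rot']); p=np.array(s['position'])
        return R@H[:3,:3], R@H[:3,3]+p
    R=np.array(c['R']); return R.T, -R.T@np.array(c['t'])
def onz(s,c,u,v,z):
    R,p=ext(s,c); d=R@und(c,u,v); return p+d*(z-p[2])/d[2]
def proj(s,c,X):
    R,p=ext(s,c); q=R.T@(np.array(X,float)-p); 
    x,y=q[0]/q[2],q[1]/q[2]; f=1+c['k1']*(x*x+y*y)
    return np.array([c['cx']+c['fx']*x*f, c['cy']+c['fy']*y*f])
def tri(obs):
    A=np.zeros((3,3));b=np.zeros(3)
    for s,c,u,v in obs:
        R,p=ext(s,c); d=R@und(c,u,v); d/=np.linalg.norm(d); M=np.eye(3)-np.outer(d,d); A+=M;b+=M@p
    return np.linalg.solve(A,b)
def go(tx,ty,tz,yaw=None):
    """print tool-axis shift (cm) & spin to reach world TCP point; yaw=angle of tool z (jaw) axis in world (mod pi)"""
    s=robot.state(); R=np.array(s['eef_rot']); d=R.T@(np.array([tx,ty,tz])-s['position'])*100
    cur=np.arctan2(R[1,2],R[0,2]); out=np.round(d,2).tolist()
    if yaw is not None:
        # spin about tool y (down): positive = clockwise from above -> yaw decreases
        dy=-(yaw-cur); dy=(dy+np.pi/2)%np.pi-np.pi/2; out.append(round(float(dy),3))
    print('shift',out,'yaw',round(float(cur),3),'pos',np.round(s['position'],4),'q',np.round(s['joints'],2),'t',round(s['t'],2),'F',np.round(s['force'],1),'gap',round(s['finger_gap'],4))
E
python3 - <<'E'
from h import *
import pickle
s,c=pickle.load(open('top0.pkl','rb'))
f=lambda zx,zy,ox,oy,z:np.round(onz(s,c,ox+zx/4-.4,oy+zy/4-.4,z),3)
print('jar tops')
for p in [(138,156),(249,149),(206,201),(145,270),(267,266)]: print(f(*p,215,130,.072))
print('red',f(431,172,215,130,.064),f(224,441,215,130,.064))
print('tile',[f(*p,215,130,.008).tolist() for p in [(54,90),(337,57),(368,337),(82,370)]])
g=lambda x,y,z:f(x,y,300,90,z)
print('latch',g(483,340,.1),'latch grey',g(468,395,.1),'spool',g(660,345,.05))
print('box corners bottom', g(203,460,0),g(440,440,0), 'top',g(190,280,.073),g(430,262,.073))
print('stored',g(306,325,.045),g(380,392,.045), 'tab',g(315,360,.09))
E
```

```text
jar tops
[0.565 0.259 0.072]
[0.57  0.17  0.072]
[0.528 0.204 0.072]
[0.473 0.253 0.072]
[0.476 0.155 0.072]
red [0.551 0.023 0.064] [0.336 0.191 0.064]
tile [[0.631, 0.34, 0.008], [0.657, 0.101, 0.008], [0.42, 0.076, 0.008], [0.395, 0.315, 0.008]]
latch [ 0.538 -0.288  0.1  ] latch grey [ 0.495 -0.275  0.1  ] spool [ 0.54  -0.447  0.05 ]
box corners bottom [ 0.451 -0.071  0.   ] [ 0.466 -0.271  0.   ] top [ 0.592 -0.057  0.073] [ 0.605 -0.252  0.073]
stored [ 0.558 -0.154  0.045] [ 0.503 -0.214  0.045] tab [ 0.524 -0.155  0.09 ]
```

```bash
python3 -c "
from h import *
go(.54,-.13,.33,.07)"
```

```text
shift [-48.12, -9.89, -34.74, -1.354] yaw -1.284 pos [ 0.1767 -0.5992  0.2308] q [ 1.21  0.52 -0.04  1.6   0.02  1.02 -0.11] t 0.15 F [-0.6 -0.1 -1. ] gap 0.0856
```

```bash
python3 -m inch '-4 -3 -3 -0.1 8.5; -9 -6 -6 -0.25 8.5; -15 -9 -11 -0.4 8.5; -20 -9.9 -15 -0.55 8.5; -25 -9.9 -18 -0.7 8.5; -30 -9.9 -22 -0.85 8.5; -35 -9.9 -25 -1.0 8.5; -39 -9.9 -28 -1.15 8.5'
python3 -c "
from h import *
go(.54,-.13,.33,.07)"
```

```text
t: 1.15
position: [0.469, -0.2234, 0.3302]
eef_rot: [[-0.129, -0.0, 0.992], [-0.992, 0.001, -0.129], [-0.001, -1.0, -0.0]]
force: [0.8, -1.3, 0.3]
finger_gap: 0.0851
shift [-10.18, 0.02, 5.83, -0.199] yaw -0.129 pos [ 0.469  -0.2234  0.3302] q [ 0.7   0.28 -0.46  1.73  0.13  1.16  0.07] t 1.15 F [ 0.8 -1.3  0.3] gap 0.0851
```

```bash
python3 -m inch '-5 0 3 -0.1 8.5; -10.2 0 5.8 -0.2 8.5; -10.2 0 5.8 -0.2 8.5; -10.2 0 5.8 -0.2 8.5'
python3 -c "
from h import *
import pickle
s,c=snap('wrist','w1.png'); pickle.dump((s,c),open('w1.pkl','wb'));print(s['position'],s['joints'],abs(np.array(s['qd'])).max())"
```

```text
t: 1.65
position: [0.5395, -0.13, 0.3299]
eef_rot: [[0.07, -0.001, 0.998], [-0.998, 0.0, 0.07], [-0.0, -1.0, -0.001]]
force: [0.2, -0.8, -0.0]
finger_gap: 0.0849
[ 0.53947661 -0.12999816  0.32989246] [ 0.53005381  0.35664219 -0.53619352  1.63744064  0.19206916  1.20131512
  0.02194077] 0.02133673502471955
```

View pics/w1.png

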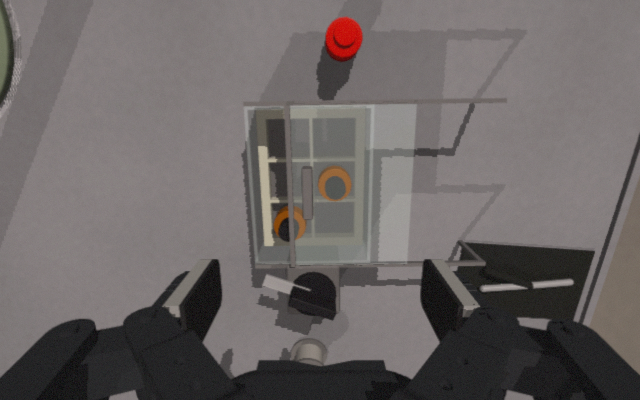

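```bash
python3 - <<'E'
from h import *
a=cv2.imread('pics/w1.png')
cv2.imwrite('pics/w1z.png',cv2.resize(a[90:330,225:435],None,fx=3.5,fy=2.5*1.0,interpolation=cv2.INTER_CUBIC)[:600])
cv2.imwrite('pics/w1z.png',cv2.resize(a[92:332,230:430],None,fx=2.5,fy=2.5,interpolation=cv2.INTER_CUBIC))
E
```

```text
(no output)
```

View pics/w1z.png

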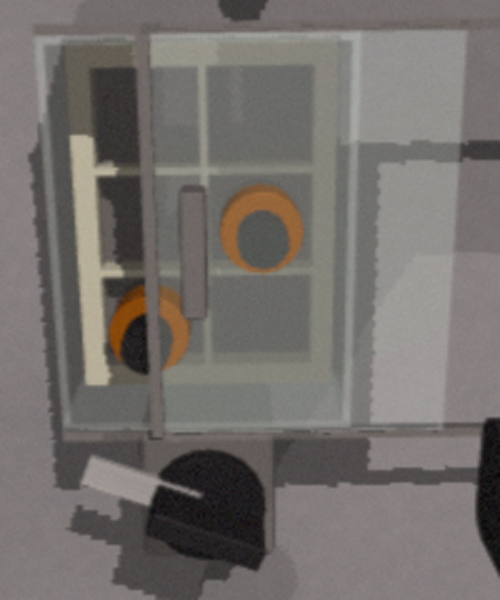

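```bash
python3 - <<'E'
from h import *
import pickle
from scipy.optimize import least_squares
s,c=pickle.load(open('w1.pkl','rb'))
z2=lambda x,y:np.array([230+(x+.5)/2.5-.5,92+(y+.5)/2.5-.5])
# box coords -> zoomed px ; image right=+x, down=-y
P=[((0,.028,.023),(203,168)),((0,-.028,.023),(207,271)),((-.074,.098,.073),(36,36)),((.074,.098,.073),(357,34)),((.074,-.098,.073),(351,428)),((-.074,-.098,.073),(64,430)),
((-.058,.082,.023),(92,68)),((.058,.082,.023),(312,66))]
def W(p,b):
    C,S=np.cos(p[2]),np.sin(p[2]); return [p[0]+C*b[0]-S*b[1],p[1]+S*b[0]+C*b[1],b[2]]
f=lambda p:np.concatenate([proj(s,c,W(p,b))-z2(*q) for b,q in P])
r=least_squares(f,[.53,-.16,.07],loss='soft_l1'); print(r.x, np.round(r.fun.reshape(-1,2),1) if 0 else np.round(f(r.x).reshape(-1,2),1).tolist())
p=r.x
def inbox(X): 
    C,S=np.cos(p[2]),np.sin(p[2]); d=np.array(X[:2])-p[:2]; return [round(C*d[0]+S*d[1],4),round(-S*d[0]+C*d[1],4)]
for n,q,z in [('tabtop',(189,187),.099),('tabtopend',(186,318),.099),('tab',(193,252),.095),('dooredgeL',(148,120),.077),('dooredgeR',(463,100),.077),('latchdisc',(208,505),.083),('tongue',(85,472),.09),('bar',(205,540),.105),('barR',(262,565),.108),('barL',(157,512),.108),('st0',(262,240),.069),('st1',(148,343),.069)]:
    X=onz(s,c,*z2(*q),z); print(n,np.round(X,4),inbox(X))
E
```

```text
[ 0.52867037 -0.15835901  0.08357071] [[0.5, 1.2], [-0.2, 0.7], [-0.8, -0.0], [2.0, -1.1], [-0.2, 0.0], [-0.3, 0.5], [-1.2, -0.1], [1.3, -0.6]]
tabtop [ 0.5215 -0.1261  0.099 ] [np.float64(-0.0045), np.float64(0.0327)]
tabtopend [ 0.5236 -0.1873  0.099 ] [np.float64(-0.0075), np.float64(-0.0284)]
tab [ 0.5249 -0.1567  0.095 ] [np.float64(-0.0036), np.float64(0.002)]
dooredgeL [ 0.5001 -0.1004  0.077 ] [np.float64(-0.0236), np.float64(0.0602)]
dooredgeR [ 0.643  -0.0812  0.077 ] [np.float64(0.1204), np.float64(0.0673)]
latchdisc [ 0.5402 -0.2936  0.083 ] [np.float64(0.0002), np.float64(-0.1357)]
tongue [ 0.4775 -0.2752  0.09  ] [np.float64(-0.0608), np.float64(-0.1122)]
bar [ 0.5397 -0.3     0.105 ] [np.float64(-0.0009), np.float64(-0.142)]
barR [ 0.5686 -0.3101  0.108 ] [np.float64(0.0271), np.float64(-0.1545)]
barL [ 0.5155 -0.2842  0.108 ] [np.float64(-0.0237), np.float64(-0.1243)]
st0 [ 0.5574 -0.1549  0.069 ] [np.float64(0.0289), np.float64(0.001)]
st1 [ 0.5043 -0.2122  0.069 ] [np.float64(-0.0287), np.float64(-0.0516)]
```

```bash
python3 -c "
from h import *
go(.5235,-.1585,.082,.084)"
```

```text
shift [2.68, 24.8, -1.75, -0.015] yaw 0.069 pos [ 0.5393 -0.1306  0.33  ] q [ 0.53  0.36 -0.54  1.64  0.19  1.2   0.02] t 1.7 F [ 0.1 -0.4 -0.3] gap 0.0852
```

```bash
python3 -m inch '1.5 5 -1 -0.01 5; 2.7 10 -1.7 -0.015 5; 2.7 15 -1.75 -0.015 5; 2.7 19 -1.75 -0.015 5; 2.7 22 -1.75 -0.015 5; 2.7 24 -1.75 -0.015 5; 2.7 24.7 -1.75 -0.015 5; 2.7 24.7 -1.75 -0.015 5'
python3 -c "
from h import *
go(.5235,-.1585,.082,.084)
s,c=snap('wrist','w2.png')"
```

```text
t: 2.7
position: [0.5233, -0.1593, 0.0833]
eef_rot: [[0.083, -0.001, 0.997], [-0.997, -0.0, 0.083], [0.0, -1.0, -0.001]]
force: [0.1, 1.7, -0.1]
finger_gap: 0.0499
shift [-0.08, 0.13, 0.03, -0.001] yaw 0.083 pos [ 0.5233 -0.1593  0.0833] q [ 0.49  0.64 -0.42  1.91  0.4   0.68 -0.09] t 2.7 F [ 0.1  1.7 -0.1] gap 0.0499
```

View pics/w2.png

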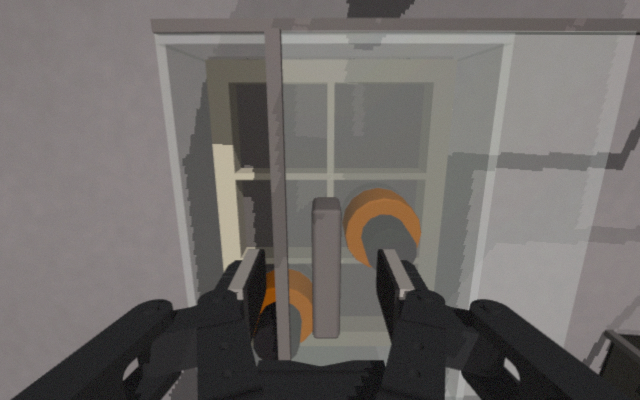

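```bash
python3 -m inch '0 -0.4 0 0 4; 0 -0.4 0 0 2; 0 -0.4 0 0 0; 0 -0.4 0 0 0;0 -0.4 0 0 0; 0 -0.4 0 0 0'
python3 -c "
from h import *
s,c=snap('wrist','w3.png')"
```

```text
t: 3.5
position: [0.5242, -0.1594, 0.0885]
eef_rot: [[0.083, 0.001, 0.997], [-0.997, -0.001, 0.083], [0.001, -1.0, 0.001]]
force: [-0.9, 0.3, 11.2]
finger_gap: 0.0101
```

View pics/w3.png

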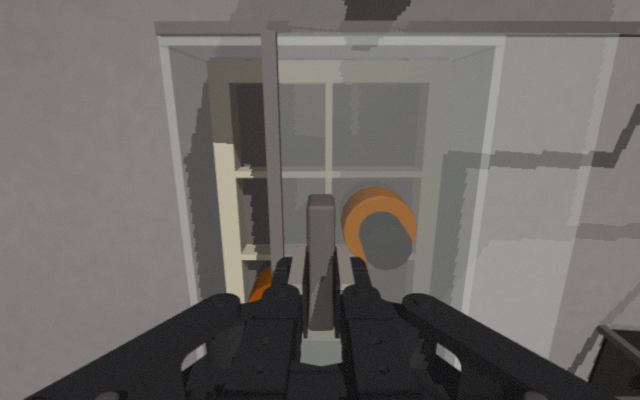

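```bash
python3 -m inch '0 -0.2 0 0 0; 0 -0.3 0 0 0'; python3 -m inch '0 -0.1 0 0 0; 0 -0.1 0 0 0'
```

```text
t: 3.8
position: [0.5215, -0.1595, 0.0891]
eef_rot: [[0.083, -0.004, 0.997], [-0.997, 0.0, 0.083], [-0.0, -1.0, -0.004]]
force: [1.7, -4.5, -48.7]
finger_gap: 0.0102
t: 4.05
position: [0.5201, -0.1597, 0.0889]
eef_rot: [[0.083, -0.007, 0.997], [-0.997, 0.001, 0.083], [-0.001, -1.0, -0.007]]
force: [0.6, -2.6, -29.4]
finger_gap: 0.0101
```

```bash
python3 -m inch '0 0 0 0 0; 0 0 0 0 0'; python3 -m inch '0 0 1.5 0 0; 0 0 3 0 0;0 0 4.5 0 0; 0 0 6 0 0; 0 0 7 0 0; 0 0 7.5 0 0;0 0 7.5 0 0'; python3 -c "
from h import *
go(.6,-.15,.09)"
```

```text
t: 4.3
position: [0.52, -0.1597, 0.0888]
eef_rot: [[0.083, -0.008, 0.997], [-0.997, 0.0, 0.083], [-0.001, -1.0, -0.008]]
force: [1.2, -1.8, -19.7]
finger_gap: 0.0102
t: 5.18
position: [0.5955, -0.1533, 0.0886]
eef_rot: [[0.083, -0.006, 0.997], [-0.997, 0.001, 0.083], [-0.001, -1.0, -0.006]]
force: [0.8, -0.5, -0.5]
finger_gap: 0.0092
shift [-0.29, -0.14, 0.48] yaw 0.083 pos [ 0.5955 -0.1533  0.0886] q [ 0.44  0.71 -0.42  1.71  0.38  0.8  -0.08] t 5.17 F [ 0.8 -0.5 -0.5] gap 0.0092
```

```bash
python3 -m inch '0 0 0.7 0 0; 0 0 1.2 0 0;0 0 1.6 0 0; 0 0 1.7 0 0'; python3 -m inch '0 0 0.3 0 0;0 0 0.4 0 0'
```

```text
t: 5.68
position: [0.6128, -0.1519, 0.0886]
eef_rot: [[0.083, -0.006, 0.997], [-0.997, 0.001, 0.083], [-0.001, -1.0, -0.006]]
force: [-1.4, -0.8, -0.2]
finger_gap: 0.0099
t: 5.92
position: [0.617, -0.1515, 0.0887]
eef_rot: [[0.083, -0.006, 0.997], [-0.997, 0.001, 0.083], [-0.001, -1.0, -0.006]]
force: [-1.7, -0.1, -0.3]
finger_gap: 0.0096
```

```bash
python3 -m inch '0 0 0.3 0 0;0 0 0.4 0 0';python3 -m inch '0 0 0.3 0 0;0 0 0.4 0 0'
```

```text
t: 6.18
position: [0.6189, -0.1514, 0.0885]
eef_rot: [[0.083, -0.01, 0.997], [-0.997, 0.0, 0.083], [-0.001, -1.0, -0.01]]
force: [-20.2, 1.6, 15.2]
finger_gap: 0.01
t: 6.42
position: [0.6191, -0.1514, 0.0884]
eef_rot: [[0.082, -0.019, 0.996], [-0.997, -0.001, 0.082], [-0.001, -1.0, -0.019]]
force: [-35.5, 2.3, 27.1]
finger_gap: 0.0098
```

```bash
python3 -m inch '0 0 -0.1 0 0;0 0 -0.1 0 3; 0 0 -0.1 0 5; 0 0 -0.1 0 5; 0 0 -0.1 0 5; 0 -3 -0.1 0 5; 0 -8 -0.1 0 5'; python3 -c "
from h import *
go(.52,.13,.3,-.1)"
```

```text
t: 7.3
position: [0.6188, -0.1512, 0.1681]
eef_rot: [[0.082, -0.022, 0.996], [-0.997, 0.0, 0.082], [-0.002, -1.0, -0.022]]
force: [0.8, -0.6, 1.0]
finger_gap: 0.0503
shift [-28.87, -12.98, -7.82, 0.182] yaw 0.082 pos [ 0.6188 -0.1512  0.1681] q [ 0.44  0.65 -0.46  1.59  0.33  1.   -0.04] t 7.3 F [ 0.8 -0.6  1. ] gap 0.0503
```

```bash
python3 -m inch '-3 -5 -1 0 5; -8 -10 -3 0 5;-14 -12 -4 0 5; -20 -13 -6 0 5; -26 -13 -8 0 5; -32 -13 -8 0 5;-37 -13 -8 0 5; -37 -13 -8 0 5';  python3 -c "
from h import *
import pickle
go(.52,.21,.3,.083)
s,c=snap('wrist','w4.png'); pickle.dump((s,c),open('w4.pkl','wb'))
s,c=snap('top','top4.png'); pickle.dump((s,c),open('top4.pkl','wb'))"
```

```text
t: 8.3
position: [0.51, 0.2159, 0.3006]
eef_rot: [[0.089, -0.022, 0.996], [-0.996, 0.002, 0.089], [-0.004, -1.0, -0.022]]
force: [0.9, -1.1, -0.1]
finger_gap: 0.0501
shift [0.67, 0.04, 0.95, 0.006] yaw 0.089 pos [0.51   0.2159 0.3006] q [-0.05  0.4  -0.62  1.66  0.23  1.17 -0.63] t 8.3 F [ 0.9 -1.1 -0.1] gap 0.0501
```

View pics/w4.png

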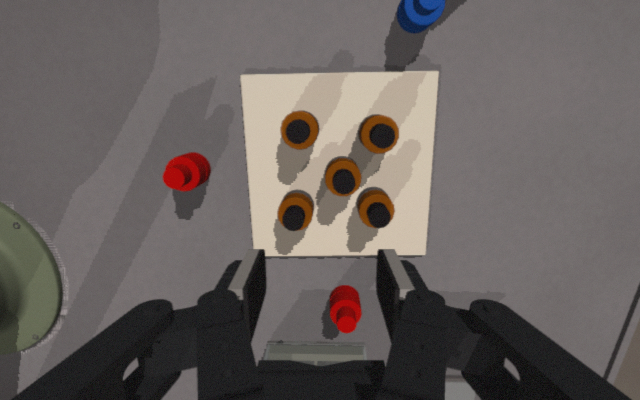

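View pics/top4.png

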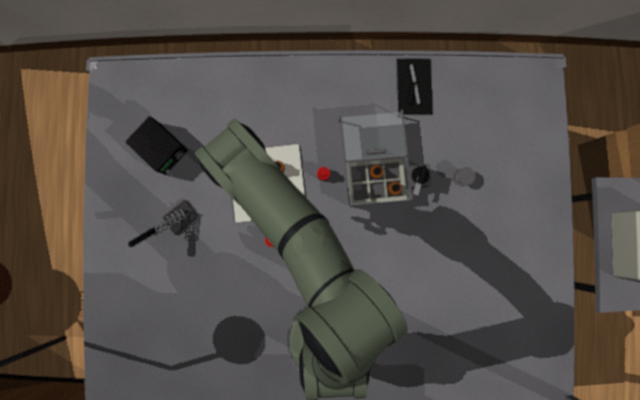

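```bash
cat >> h.py <<'E'
def caps(s,c,roi,z=.072,lo=20,hi=2500):
    """dark round blobs within roi (u0,v0,u1,v1) -> list of (px, world xy)"""
    im=c['image'].astype(int); m=(im.max(2)<45).astype(np.uint8)
    u0,v0,u1,v1=roi; mm=np.zeros_like(m); mm[v0:v1,u0:u1]=m[v0:v1,u0:u1]
    n,l,st,ce=cv2.connectedComponentsWithStats(mm)
    out=[]
    for i in range(1,n):
        if lo<st[i,4]<hi: out.append((np.round(ce[i],1),int(st[i,4]),st[i,2:4].tolist(),np.round(onz(s,c,*ce[i],z)[:2],4)))
    return out
E
python3 - <<'E'
from h import *
import pickle
s,c=pickle.load(open('w4.pkl','rb'))
for o in caps(s,c,(240,70,440,250),lo=100): print(o)
for u,v in [(242,75),(437,72),(427,256),(255,252)]: print(np.round(onz(s,c,u,v,.008),3))
E
```

```text
(array([297.7, 131.2]), 408, [23, 23], array([0.4761, 0.2574]))
(array([381.6, 135.5]), 439, [24, 24], array([0.5659, 0.261 ]))
(array([343.3, 181.2]), 408, [22, 24], array([0.5306, 0.2076]))
(array([378. , 214.5]), 415, [23, 24], array([0.574 , 0.1727]))
(array([293.5, 217.6]), 412, [22, 24], array([0.4781, 0.1597]))
[0.399 0.313 0.008]
[0.631 0.337 0.008]
[0.661 0.1   0.008]
[0.423 0.082 0.008]
```

```bash
python3 -c "
from h import *
go(.572,.171,.13,.084)"
```

```text
shift [4.54, 16.9, 6.08, -0.001] yaw 0.083 pos [0.5114 0.2112 0.3003] q [-0.04  0.4  -0.61  1.67  0.23  1.17 -0.63] t 8.4 F [ 0.2 -0.9  0.4] gap 0.0501
```

```bash
python3 -m inch '1.5 5 2 0 5; 3 10 4 0 5; 4.5 14 6 0 5; 4.5 16.9 6.1 0 5; 4.5 16.9 6.1 0 5; 4.5 16.9 6.1 0 5';  python3 -c "
from h import *
import pickle
go(.572,.171,.055,.084)
s,c=snap('wrist','w5.png'); pickle.dump((s,c),open('w5.pkl','wb'))
for o in caps(s,c,(180,20,460,300),lo=200): print(o)"
```

```text
t: 9.15
position: [0.5727, 0.1712, 0.1313]
eef_rot: [[0.083, -0.021, 0.996], [-0.997, 0.0, 0.083], [-0.002, -1.0, -0.02]]
force: [0.5, -0.5, 1.1]
finger_gap: 0.0499
shift [0.03, 7.63, 0.08, -0.001] yaw 0.083 pos [0.5727 0.1712 0.1313] q [-0.03  0.65 -0.52  1.72  0.39  0.89 -0.63] t 9.15 F [ 0.5 -0.5  1.1] gap 0.0499
(array([187.9,  67.6]), 654, [20, 43], array([0.49  , 0.2552]))
(array([327.9,  69.9]), 1630, [43, 49], array([0.568 , 0.2601]))
(array([261.9, 159.7]), 1499, [45, 44], array([0.5332, 0.2071]))
(array([328.5, 220.1]), 1403, [38, 45], array([0.5762, 0.1727]))
(array([189.7, 223.2]), 805, [25, 44], array([0.4888, 0.1627]))
(array([256., 280.]), 734, [23, 50], array([0.532 , 0.1267]))
(array([385.5, 279.9]), 729, [23, 50], array([0.6171, 0.1348]))
(array([223.2, 285.9]), 576, [42, 39], array([0.5102, 0.1202]))
(array([418.6, 286. ]), 576, [42, 39], array([0.6393, 0.1324]))
```

View pics/w5.png

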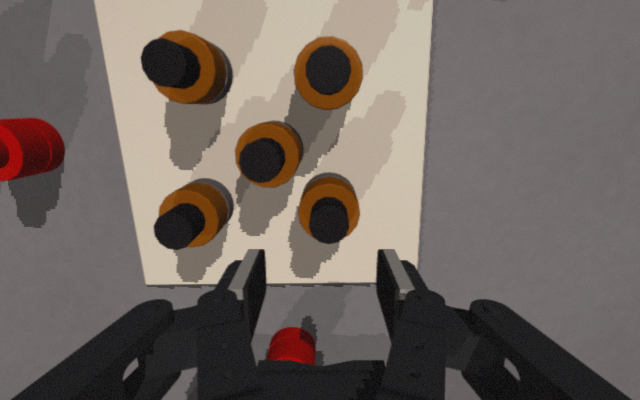

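```bash
python3 -c "
from h import *
go(.5755,.1725,.055,.084)"; python3 -m inch '-0.1 3 0.4 0 5; -0.1 5.5 0.4 0 5; -0.1 7 0.4 0 5; -0.1 7.6 0.4 0 5; -0.1 7.6 0.4 0 5';  python3 -c "
from h import *
go(.5755,.1725,.055,.084)
s,c=snap('wrist','w6.png')"
```

```text
shift [-0.08, 7.65, 0.43, -0.001] yaw 0.083 pos [0.5728 0.1714 0.1315] q [-0.03  0.65 -0.52  1.72  0.39  0.89 -0.63] t 9.2 F [-0.6 -0.9  0.4] gap 0.0499
t: 9.82
position: [0.5755, 0.1728, 0.056]
eef_rot: [[0.083, -0.019, 0.996], [-0.997, 0.0, 0.083], [-0.002, -1.0, -0.019]]
force: [-0.2, 0.4, -0.5]
finger_gap: 0.0496
shift [0.03, 0.1, 0.0, -0.001] yaw 0.083 pos [0.5755 0.1728 0.056 ] q [-0.07  0.76 -0.47  1.75  0.46  0.76 -0.69] t 9.82 F [-0.2  0.4 -0.5] gap 0.0496
```

View pics/w6.png

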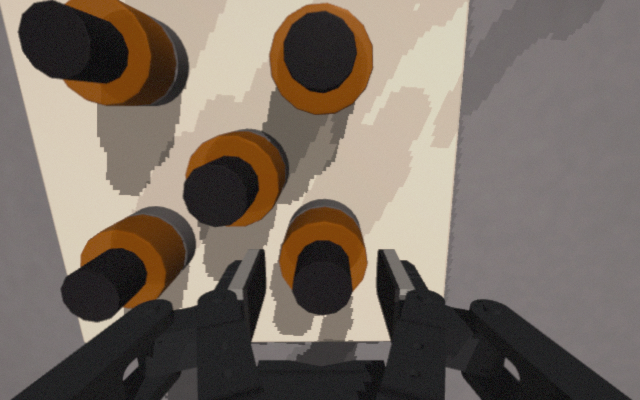

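```bash
python3 -c "
from h import *
s=robot.state(); c=robot.read_camera('wrist'); print(proj(s,c,s['position']), proj(s,c,np.array(s['position'])+[0,0,.019]),onz(s,c,320,285,.072))"; python3 -m inch '0 0 0 0 4; 0 0 0 0 3; 0 0 0 0 2; 0 0 0 0 2; 0 0 0 0 2; 0 0 0 0 2'
```

```text
[320.81904791 264.3326464 ] [319.87164702 285.3110373 ] [0.57576405 0.17118995 0.072     ]
t: 10.68
position: [0.576, 0.1729, 0.0569]
eef_rot: [[0.083, -0.018, 0.996], [-0.997, 0.001, 0.083], [-0.002, -1.0, -0.018]]
force: [0.1, -0.7, 6.6]
finger_gap: 0.0235
```

```bash
cat >> h.py <<'E'
BOX=[.5287,-.1584,.0836]
def bw(bx,by):
    C,S=np.cos(BOX[2]),np.sin(BOX[2]); return BOX[0]+C*bx-S*by, BOX[1]+S*bx+C*by
E
python3 -m inch '0 -2 0 0 2; 0 -5 0 0 2; 0 -9 0 0 2; 0 -13 0 0 2; 0 -13 0 0 2'
python3 -c "
from h import *
print(bw(.03,.056));go(*bw(.03,.056),.185,BOX[2])
s,c=snap('wrist','w7.png')"
```

```text
t: 11.3
position: [0.5797, 0.1735, 0.1909]
eef_rot: [[0.083, -0.013, 0.996], [-0.997, 0.002, 0.083], [-0.003, -1.0, -0.013]]
force: [0.1, -0.6, -2.1]
finger_gap: 0.0236
(np.float64(0.5539190779899414), np.float64(-0.10009049729814834))
shift [27.05, 0.56, -4.82, -0.001] yaw 0.083 pos [0.5797 0.1735 0.1909] q [-0.01  0.59 -0.55  1.66  0.34  1.   -0.6 ] t 11.3 F [ 0.1 -0.6 -2.1] gap 0.0236
```

View pics/w7.png

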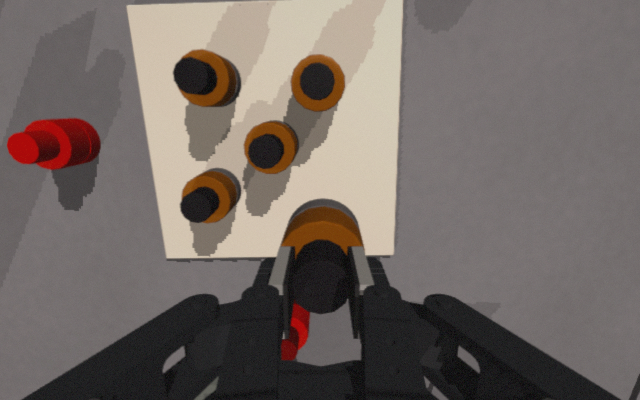

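```bash
python3 -m inch '3 0 -1 0 2; 8 0 -2 0 2; 13 0 -3 0 2; 18 0 -4 0 2; 22 0 -4.5 0 2; 25 0.5 -4.8 0 2; 27 0.5 -4.8 0 2; 27 0.5 -4.8 0 2'
python3 -c "
from h import *
import pickle
go(*bw(.03,.056),.185,BOX[2])
s,c=snap('wrist','w8.png'); pickle.dump((s,c),open('w8.pkl','wb'))"
```

```text
t: 12.35
position: [0.5532, -0.101, 0.1836]
eef_rot: [[0.081, -0.016, 0.997], [-0.997, 0.001, 0.081], [-0.003, -1.0, -0.016]]
force: [0.1, 0.7, -1.5]
finger_gap: 0.023
shift [-0.08, -0.14, 0.08, -0.002] yaw 0.081 pos [ 0.5532 -0.101   0.1836] q [ 0.45  0.53 -0.53  1.78  0.32  0.93 -0.13] t 12.35 F [ 0.1  0.7 -1.5] gap 0.023
```

View pics/w8.png

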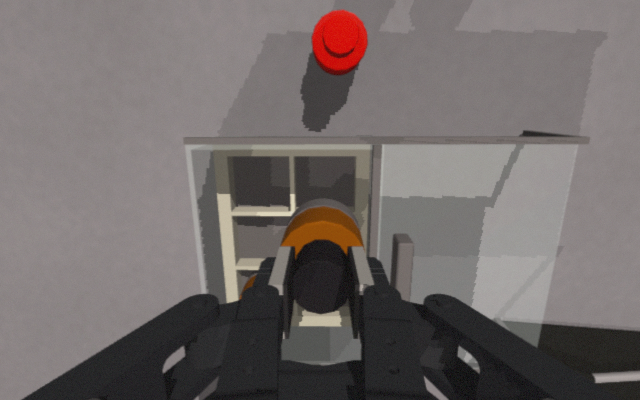

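```bash
python3 - <<'E'
from h import *
import pickle
s,c=pickle.load(open('w8.pkl','rb'))
for b,obs in [((0,.028,.023),(294,211)),((-.058,.082,.023),(231,157)),((.058,.082,.023),(357,156)),((0,.082,.023),(293,157)),((-.074,.098,.073),(186,146)),((.074,.098,.073),(375,146))]:
    print(b,np.round(proj(s,c,[*bw(*b[:2]),b[2]]),1),obs)
a=cv2.imread('pics/w8.png'); cv2.imwrite('pics/w8z.png',cv2.resize(a[130:330,180:420],None,fx=3,fy=3,interpolation=cv2.INTER_CUBIC))
E
```

```text
(0, 0.028, 0.023) [292.6 214. ] (294, 211)
(-0.058, 0.082, 0.023) [226.5 156.4] (231, 157)
(0.058, 0.082, 0.023) [356.2 156.3] (357, 156)
(0, 0.082, 0.023) [291.1 156.4] (293, 157)
(-0.074, 0.098, 0.073) [184.3 144.4] (186, 146)
(0.074, 0.098, 0.073) [384.2 144.2] (375, 146)
```

View pics/w8z.png

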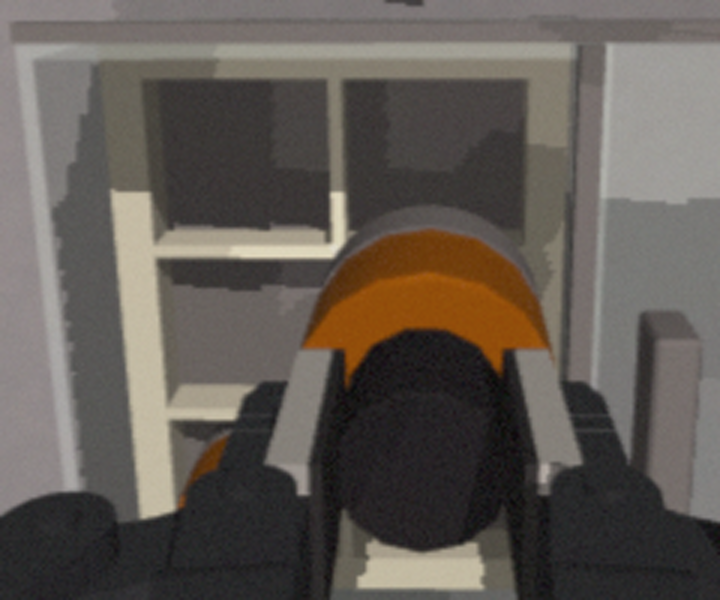

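```bash
python3 - <<'E'
from h import *
import pickle
s,c=pickle.load(open('w8.pkl','rb'))
C,S=np.cos(BOX[2]),np.sin(BOX[2])
def ib(X): d=X[:2]-np.array(BOX[:2]); return np.round([C*d[0]+S*d[1],-S*d[0]+C*d[1]],4)
for u,v,z in [(372.7,160,.085),(372.7,160,.077),(381,160,.085),(371,250,.085)]: print(ib(onz(s,c,u,v,z)))
# jar in hand: cap top centre at px (321,272), height TCP+.0155
print('cap', ib(onz(s,c,180+423/3,130+455/3,s['position'][2]+.0155)), 'tcp',ib(np.array(s['position'])))
# jar bottom rim leftmost/ rightmost
print(ib(onz(s,c,180+302/3,130+345/3,s['position'][2]-.01)),ib(onz(s,c,180+550/3,130+345/3,s['position'][2]-.01)))
E
```

```text
[0.0644 0.0882]
[0.0655 0.087 ]
[0.0703 0.0882]
[0.0658 0.0191]
cap [0.0296 0.0549] tcp [0.0292 0.0552]
[0.0096 0.0604] [0.0495 0.0606]
```

```bash
python3 -c "
from h import *
go(*bw(.0295,.056),.085,BOX[2])";python3 -m inch '-0.1 4 0.2 0 2; -0.1 7 0.2 0 2; -0.1 9 0.2 0 2; -0.1 9.9 0.2 0 2; -0.1 9.9 0.2 0 2'
python3 -c "
from h import *
go(*bw(.0295,.056),.0545,BOX[2])
s,c=snap('wrist','w9.png')"
```

```text
shift [0.08, 9.88, 0.16, -0.001] yaw 0.083 pos [ 0.5533 -0.0996  0.1838] q [ 0.45  0.53 -0.53  1.78  0.32  0.93 -0.13] t 12.4 F [-0.5  0.6 -0.7] gap 0.024
t: 13.02
position: [0.5537, -0.0974, 0.0848]
eef_rot: [[0.084, -0.016, 0.996], [-0.996, 0.002, 0.084], [-0.004, -1.0, -0.016]]
force: [-0.3, 0.0, -0.6]
finger_gap: 0.024
shift [0.28, 3.03, -0.0, 0.0] yaw 0.084 pos [ 0.5537 -0.0974  0.0848] q [ 0.4   0.67 -0.47  1.85  0.42  0.74 -0.22] t 13.03 F [-0.3  0.  -0.6] gap 0.024
```

View pics/w9.png

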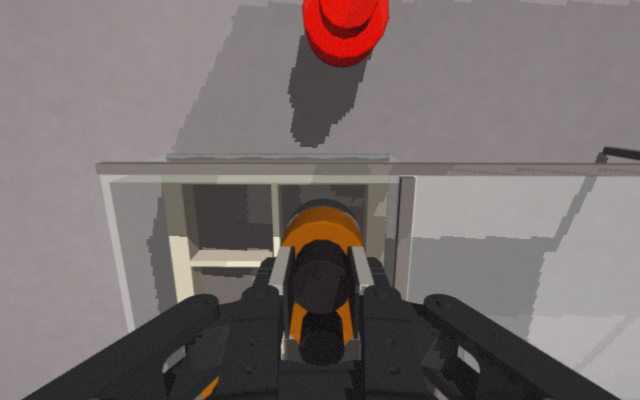

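```bash
python3 -m inch '0.25 0 0 0 2; 0.28 1 0 0 2; 0.28 2 0 0 2; 0.28 2.8 0 0 2; 0.28 3 0 0 2; 0.28 3 0 0 2'
python3 -c "
from h import *
go(*bw(.0295,.056),.0545,BOX[2])
s,c=snap('wrist','w10.png')"
```

```text
t: 13.82
position: [0.5536, -0.1005, 0.055]
eef_rot: [[0.083, -0.016, 0.996], [-0.997, 0.002, 0.083], [-0.003, -1.0, -0.016]]
force: [0.3, 0.2, -0.5]
finger_gap: 0.0236
shift [-0.04, 0.05, -0.01, -0.0] yaw 0.083 pos [ 0.5536 -0.1005  0.055 ] q [ 0.39  0.71 -0.44  1.86  0.45  0.69 -0.24] t 13.82 F [ 0.3  0.2 -0.5] gap 0.0236
```

View pics/w10.png

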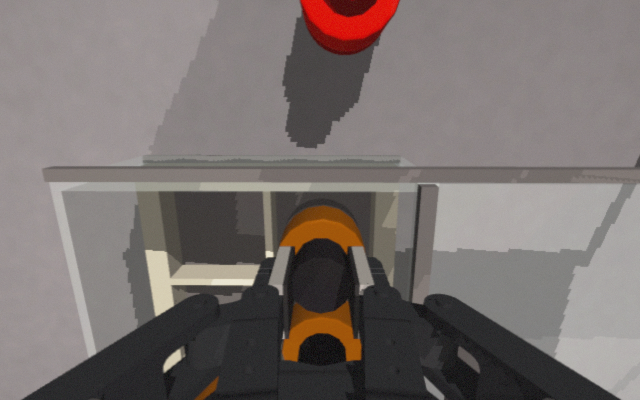

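Jar sits inside the pocket, clear of the dividers. I release with a small opening and rise.

```bash
python3 -m inch '0 0.1 0 0 2.4; 0 0.1 0 0 3.2; 0 0.1 0 0 3.4; 0 0.1 0 0 3.4;0 -1 0 0 3.4; 0 -4 0 0 3.4; 0 -9 0 0 3.4; 0 -13 0 0 3.4'
python3 -c "
from h import *
go(.532,.207,.2,BOX[2])
s,c=snap('wrist','w11.png')"
```

```text
t: 14.88
position: [0.5559, -0.1006, 0.1878]
eef_rot: [[0.083, -0.014, 0.996], [-0.997, 0.002, 0.083], [-0.003, -1.0, -0.014]]
force: [0.7, -0.3, 0.6]
finger_gap: 0.034
shift [-30.86, -1.12, 0.17, -0.0] yaw 0.083 pos [ 0.5559 -0.1006  0.1878] q [ 0.46  0.53 -0.54  1.77  0.32  0.94 -0.13] t 14.88 F [ 0.7 -0.3  0.6] gap 0.034
```

View pics/w11.png

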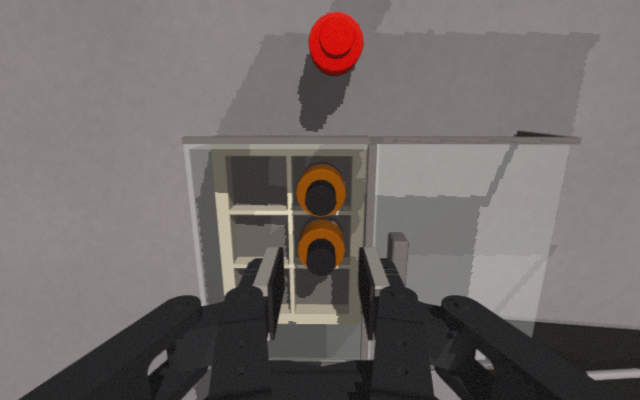

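```bash
python3 -c "
from h import *
go(.481,.16,.19,BOX[2])";  python3 -m inch '-4 -1 -1 0 5; -9 -1 -3 0 5; -14 -1 -4 0 5; -19 -1 -5.5 0 5; -23 -1 -5.5 0 5; -26.5 -0.2 -5.5 0 5; -26.5 -0.2 -5.5 0 5'; python3 -c "
from h import *
import pickle
go(.481,.16,.13,BOX[2])
s,c=snap('wrist','w12.png'); pickle.dump((s,c),open('w12.pkl','wb'))
for o in caps(s,c,(240,20,620,300),lo=200): print(o)"
```

```text
shift [-26.61, 0.34, -5.48, -0.0] yaw 0.083 pos [ 0.5578 -0.1006  0.1924] q [ 0.46  0.52 -0.54  1.77  0.32  0.95 -0.13] t 14.93 F [3.3 0.2 6.4] gap 0.0343
t: 15.8
position: [0.4802, 0.1614, 0.1956]
eef_rot: [[0.087, -0.009, 0.996], [-0.996, 0.002, 0.087], [-0.003, -1.0, -0.009]]
force: [-0.2, -0.4, -0.1]
finger_gap: 0.0499
shift [0.17, 6.56, 0.12, 0.004] yaw 0.087 pos [0.4802 0.1614 0.1956] q [ 0.03  0.44 -0.61  1.92  0.31  0.89 -0.65] t 15.8 F [-0.2 -0.4 -0.1] gap 0.0499
(array([327.4,  70.7]), 926, [32, 37], array([0.4755, 0.2562]))
(array([448.1,  77.4]), 1170, [41, 37], array([0.5642, 0.2593]))
(array([390.8, 145.6]), 889, [36, 33], array([0.5294, 0.2064]))
(array([318.4, 198.9]), 812, [30, 34], array([0.4773, 0.1588]))
(array([256.3, 279.7]), 750, [22, 50], array([0.4296, 0.0812]))
(array([385.4, 279.7]), 744, [22, 50], array([0.5414, 0.0916]))
(array([418.5, 285.8]), 596, [42, 39], array([0.5709, 0.0884]))
```

View pics/w12.png

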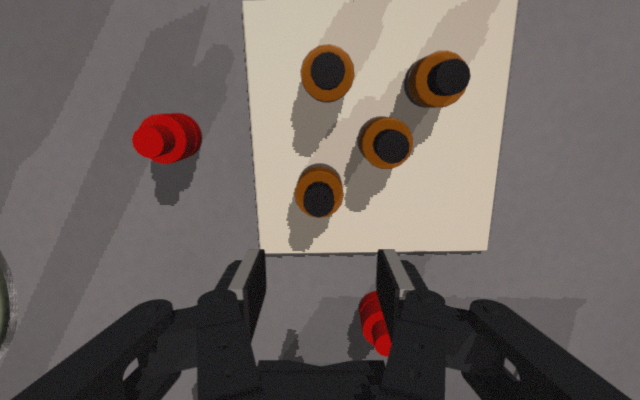

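```bash
python3 -c "
from h import *
go(.4778,.159,.056,BOX[2])";  python3 -m inch '0.2 4 -0.1 0 5; 0.2 8 -0.1 0 5; 0.2 11 -0.1 0 5; 0.2 13 -0.1 0 5; 0.2 13.7 -0.1 0 5; 0.2 13.9 -0.1 0 5;0.2 13.9 -0.1 0 5'; python3 -c "
from h import *
go(.4778,.159,.056,BOX[2])
s,c=snap('wrist','w13.png')
print(onz(s,c,320,285,.072))"
```

```text
shift [0.07, 13.96, -0.17, 0.002] yaw 0.086 pos [0.4806 0.1597 0.1956] q [ 0.03  0.44 -0.61  1.92  0.31  0.89 -0.65] t 15.85 F [ 0.6 -0.7  0.1] gap 0.0502
t: 16.73
position: [0.479, 0.1576, 0.0573]
eef_rot: [[0.085, -0.008, 0.996], [-0.996, 0.001, 0.085], [-0.002, -1.0, -0.008]]
force: [-1.1, 0.4, 0.3]
finger_gap: 0.0498
shift [-0.15, 0.13, -0.11, 0.001] yaw 0.085 pos [0.479  0.1576 0.0573] q [-0.07  0.65 -0.48  2.02  0.51  0.6  -0.82] t 16.73 F [-1.1  0.4  0.3] gap 0.0498
[0.4789926  0.15531987 0.072     ]
```

View pics/w13.png

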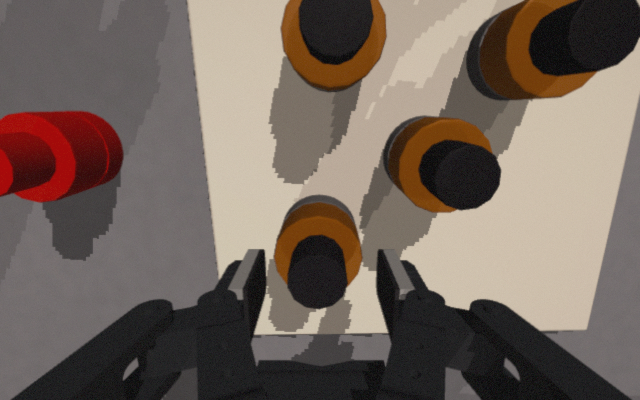

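```bash
python3 -m inch '-0.15 0.1 -0.1 0 4.5; -0.15 0.1 -0.1 0 3.2; -0.15 0.1 -0.1 0 2; -0.15 0.1 -0.1 0 2; -0.15 0.1 -0.1 0 2; -0.15 0.1 -0.1 0 2'; python3 -m inch '0 -1 0 0 2; 0 -4 0 0 2; 0 -8 0 0 2; 0 -13 0 0 2; 0 -13 0 0 2'; python3 -c "
from h import *
go(*bw(.03,-.056),.2,BOX[2])
s,c=snap('wrist','w14.png')"
```

```text
t: 17.52
position: [0.4779, 0.1592, 0.0567]
eef_rot: [[0.085, -0.008, 0.996], [-0.996, 0.001, 0.085], [-0.002, -1.0, -0.007]]
force: [-2.7, -0.2, 10.0]
finger_gap: 0.0236
t: 18.15
position: [0.4803, 0.1597, 0.1904]
eef_rot: [[0.085, -0.002, 0.996], [-0.996, 0.003, 0.085], [-0.003, -1.0, -0.002]]
force: [0.5, -0.6, -1.0]
finger_gap: 0.0238
shift [37.7, -1.09, 5.11, 0.001] yaw 0.085 pos [0.4803 0.1597 0.1904] q [ 0.04  0.45 -0.62  1.93  0.33  0.87 -0.66] t 18.15 F [ 0.5 -0.6 -1. ] gap 0.0238
```

View pics/w14.png

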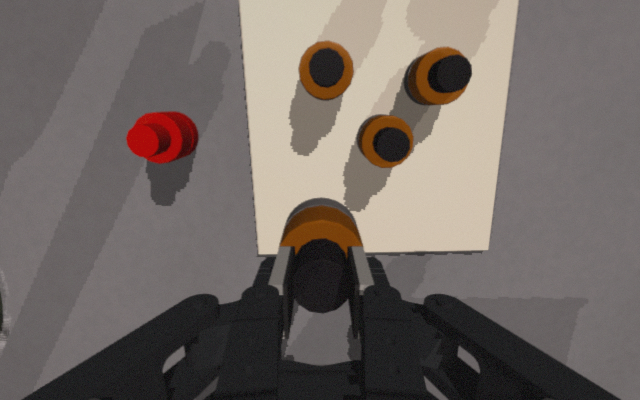

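```bash
python3 -m inch '4 0 1 0 2; 9 -0.5 2 0 2; 15 -1 3 0 2; 20 -1 4 0 2; 26 -1 5 0 2; 31 -1 5.1 0 2; 35 -1 5.1 0 2; 37.7 -1 5.1 0 2'; python3 -m inch '0 0 0 0 2'
python3 -c "
from h import *
go(*bw(.03,-.056),.09,BOX[2])"
```

```text
t: 19.2
position: [0.5615, -0.2143, 0.1961]
eef_rot: [[0.083, -0.007, 0.997], [-0.997, 0.002, 0.083], [-0.003, -1.0, -0.006]]
force: [-0.4, 0.4, -1.6]
finger_gap: 0.0236
t: 19.32
position: [0.5607, -0.2163, 0.1948]
eef_rot: [[0.08, -0.008, 0.997], [-0.997, 0.002, 0.081], [-0.003, -1.0, -0.008]]
force: [-0.2, 1.6, -0.5]
finger_gap: 0.0238
shift [-0.4, 10.48, 0.38, -0.003] yaw 0.081 pos [ 0.5607 -0.2163  0.1948] q [ 0.63  0.57 -0.53  1.68  0.33  0.99  0.07] t 19.32 F [-0.2  1.6 -0.5] gap 0.0238
```

```bash
python3 -m inch '-0.4 3 0.3 0 2; -0.4 6 0.3 0 2; -0.4 9 0.3 0 2; -0.4 10.3 0.3 0 2; -0.4 10.4 0.3 0 2; -0.4 10.4 0.3 0 2'
python3 -c "
from h import *
go(*bw(.0295,-.056),.0545,BOX[2])
s,c=snap('wrist','w15.png')"
```

```text
t: 20.08
position: [0.563, -0.2117, 0.0917]
eef_rot: [[0.081, -0.008, 0.997], [-0.997, 0.002, 0.081], [-0.003, -1.0, -0.007]]
force: [-0.4, 0.3, -0.8]
finger_gap: 0.0238
shift [0.02, 3.72, 0.01, -0.003] yaw 0.081 pos [ 0.563  -0.2117  0.0917] q [ 0.58  0.7  -0.47  1.75  0.42  0.8  -0.01] t 20.07 F [-0.4  0.3 -0.8] gap 0.0238
```

View pics/w15.png

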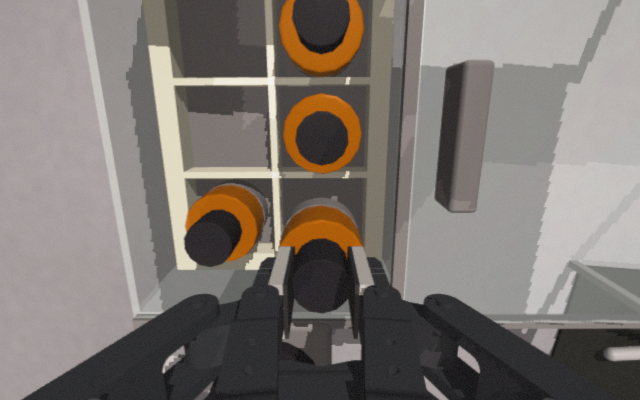

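```bash
python3 -m inch '0 1.5 0 0 2; 0 2.8 0 0 2; 0 3.6 0 0 2; 0 3.75 0 0 2; 0 3.75 0 0 2'
python3 -c "
from h import *
go(*bw(.0295,-.056),.0545,BOX[2])
s,c=snap('wrist','w16.png')"
```

```text
t: 20.75
position: [0.5626, -0.2117, 0.0541]
eef_rot: [[0.081, -0.008, 0.997], [-0.997, 0.002, 0.081], [-0.003, -1.0, -0.007]]
force: [-0.4, 0.6, -0.9]
finger_gap: 0.0236
shift [0.0, -0.04, 0.01, -0.003] yaw 0.081 pos [ 0.5626 -0.2117  0.0541] q [ 0.56  0.75 -0.44  1.76  0.45  0.74 -0.04] t 20.75 F [-0.4  0.6 -0.9] gap 0.0236
```

View pics/w16.png

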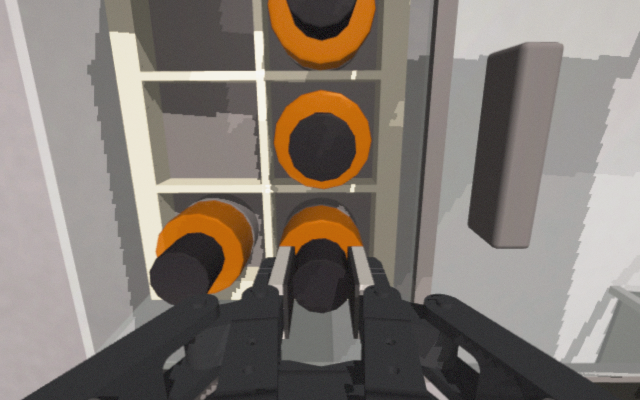

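```bash
python3 -m inch '0 0 0 0 2.4; 0 0 0 0 3.2; 0 0 0 0 3.4; 0 0 0 0 3.4;0 -1 0 0 3.4; 0 -4 0 0 3.4; 0 -9 0 0 3.4; 0 -14 0 0 3.4'
python3 -m inch '0 0 0 0 5'
python3 -c "
from h import *
go(.53,.2064,.19,BOX[2])
s,c=snap('wrist','w17.png')"
```

```text
t: 21.8
position: [0.5636, -0.2118, 0.1963]
eef_rot: [[0.081, -0.007, 0.997], [-0.997, 0.002, 0.081], [-0.003, -1.0, -0.007]]
force: [1.3, -0.6, 0.5]
finger_gap: 0.0339
t: 21.92
position: [0.5652, -0.2121, 0.2007]
eef_rot: [[0.081, -0.001, 0.997], [-0.997, 0.0, 0.081], [-0.0, -1.0, -0.001]]
force: [0.2, 0.2, -0.0]
finger_gap: 0.0494
shift [-42.0, 1.08, -0.13, -0.003] yaw 0.081 pos [ 0.5652 -0.2121  0.2007] q [ 0.62  0.57 -0.53  1.67  0.33  1.    0.06] t 21.93 F [ 0.2  0.2 -0. ] gap 0.0494
```

View pics/w17.png

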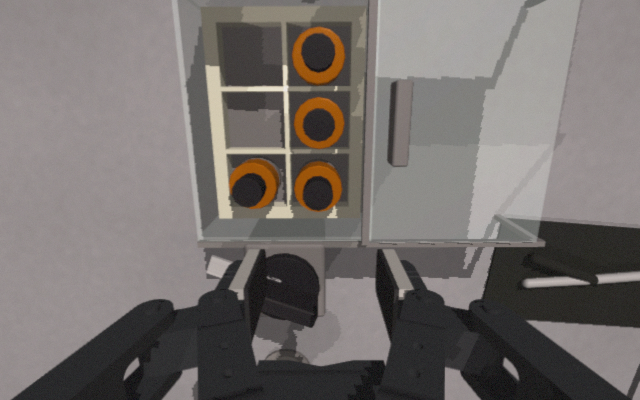

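```bash
python3 -m inch '-4 0 0 0 5; -10 0 0 0 5; -16 0 0 0 5; -22 0 0 0 5; -28 0.5 0 0 5; -34 1 0 0 5; -39 1 0 0 5; -42 1 -0.1 0 5'; python3 -m inch '-0.3 0 0 0 5; -0.3 0 0 0 5'; python3 -c "
from h import *
import pickle
go(.53,.2065,.13,BOX[2])
s,c=snap('wrist','w18.png')
for o in caps(s,c,(200,20,620,300),lo=500): print(o)"
```

```text
t: 22.98
position: [0.5283, 0.2091, 0.1886]
eef_rot: [[0.083, -0.005, 0.997], [-0.997, 0.001, 0.083], [-0.001, -1.0, -0.005]]
force: [0.5, 0.7, 0.4]
finger_gap: 0.05
t: 23.22
position: [0.5278, 0.2116, 0.1881]
eef_rot: [[0.083, -0.006, 0.996], [-0.997, 0.0, 0.083], [-0.001, -1.0, -0.006]]
force: [-0.4, -0.6, -0.6]
finger_gap: 0.0502
shift [0.53, 5.81, 0.22, -0.0] yaw 0.084 pos [0.5278 0.2116 0.1881] q [-0.06  0.54 -0.59  1.77  0.36  0.95 -0.72] t 23.23 F [-0.4 -0.6 -0.6] gap 0.0502
(array([259.6, 133.3]), 947, [36, 34], array([0.4771, 0.2576]))
(array([378.9, 138.5]), 936, [35, 35], array([0.5663, 0.2613]))
(array([325.8, 202.5]), 866, [31, 36], array([0.5311, 0.2083]))
(array([255.8, 279.8]), 738, [22, 50], array([0.478 , 0.1354]))
(array([385.7, 279.8]), 748, [22, 50], array([0.5874, 0.145 ]))
(array([223.2, 285.9]), 580, [41, 39], array([0.4504, 0.1271]))
(array([418.3, 286. ]), 585, [42, 39], array([0.6158, 0.1416]))
```

View pics/w18.png

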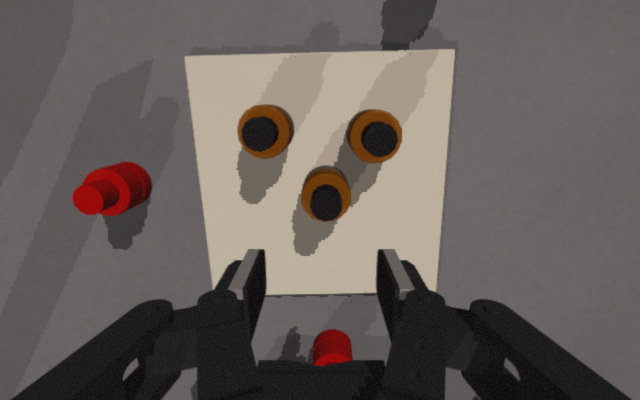

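```bash
python3 -c "
from h import *
go(.531,.208,.056,BOX[2])";  python3 -m inch '0.3 4 0.3 0 5; 0.3 8 0.3 0 5; 0.3 11 0.3 0 5; 0.3 12.7 0.3 0 5; 0.3 13.2 0.3 0 5; 0.3 13.2 0.3 0 5;0.3 13.2 0.3 0 5'; python3 -c "
from h import *
go(.531,.208,.056,BOX[2])
s,c=snap('wrist','w19.png')
for o in caps(s,c,(270,200,370,330),lo=500): print(o)"
```

```text
shift [0.33, 13.22, 0.35, -0.001] yaw 0.082 pos [0.5281 0.211  0.1882] q [-0.06  0.54 -0.59  1.77  0.36  0.95 -0.72] t 23.27 F [-0.1  0.2  0.9] gap 0.05
t: 24.15
position: [0.531, 0.2084, 0.0572]
eef_rot: [[0.082, -0.005, 0.997], [-0.997, 0.001, 0.082], [-0.001, -1.0, -0.005]]
force: [-0.4, -0.4, -0.1]
finger_gap: 0.05
shift [0.04, 0.12, -0.0, -0.001] yaw 0.082 pos [0.531  0.2084 0.0572] q [-0.13  0.72 -0.49  1.85  0.5   0.7  -0.83] t 24.15 F [-0.4 -0.4 -0.1] gap 0.05
```

View pics/w19.png

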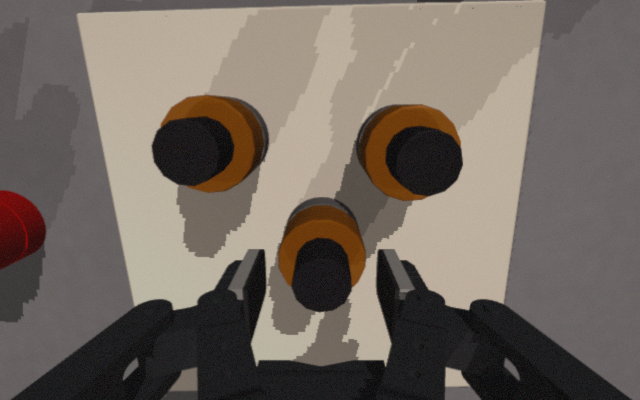

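```bash
python3 -m inch '0 0.1 0 0 4.5; 0 0.1 0 0 3.2; 0 0.1 0 0 2; 0 0.1 0 0 2; 0 0.1 0 0 2; 0 0.1 0 0 2'; python3 -m inch '0 -1 0 0 2; 0 -4 0 0 2; 0 -8 0 0 2; 0 -13 0 0 2; 0 -13 0 0 2'; python3 -m inch '0 0 0 0 2';python3 -c "
from h import *
go(*bw(-.03,0),.2,BOX[2])
s,c=snap('wrist','w20.png')"
```

```text
t: 24.95
position: [0.5313, 0.2084, 0.0565]
eef_rot: [[0.082, -0.004, 0.997], [-0.997, 0.001, 0.082], [-0.001, -1.0, -0.004]]
force: [0.1, -0.9, 7.1]
finger_gap: 0.0235
t: 25.58
position: [0.5332, 0.2091, 0.1903]
eef_rot: [[0.082, 0.001, 0.997], [-0.997, 0.003, 0.082], [-0.003, -1.0, 0.002]]
force: [0.2, 0.5, -1.7]
finger_gap: 0.0236
t: 25.7
position: [0.5329, 0.2088, 0.1902]
eef_rot: [[0.082, 0.001, 0.997], [-0.997, 0.002, 0.082], [-0.002, -1.0, 0.001]]
force: [0.1, 0.8, -0.8]
finger_gap: 0.0233
shift [36.57, -1.07, -6.43, -0.002] yaw 0.082 pos [0.5329 0.2088 0.1902] q [-0.06  0.54 -0.59  1.76  0.36  0.95 -0.71] t 25.7 F [ 0.1  0.8 -0.8] gap 0.0233
```

View pics/w20.png

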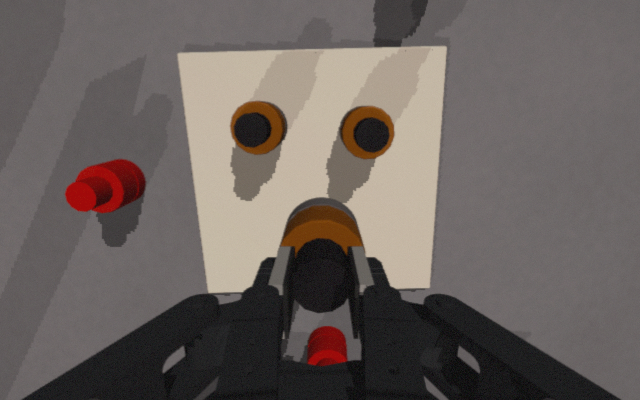

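```bash
python3 -m inch '4 0 -1 0 2; 10 -0.5 -2 0 2; 16 -1 -3 0 2; 22 -1 -4 0 2; 27 -1 -5 0 2; 32 -1 -6 0 2; 36.5 -1 -6.4 0 2; 36.5 -1 -6.4 0 2'; python3 -m inch '0 0 0 0 2;0 0 0 0 2'
python3 -c "
from h import *
go(*bw(-.0295,0),.09,BOX[2])"
```

```text
t: 26.75
position: [0.4981, -0.1633, 0.1981]
eef_rot: [[0.077, -0.001, 0.997], [-0.997, 0.003, 0.077], [-0.003, -1.0, -0.0]]
force: [0.1, 0.4, -0.9]
finger_gap: 0.0234
t: 27.0
position: [0.4981, -0.1625, 0.1978]
eef_rot: [[0.078, -0.001, 0.997], [-0.997, 0.003, 0.078], [-0.003, -1.0, -0.001]]
force: [-0.3, 0.1, -0.9]
finger_gap: 0.0234
shift [-0.12, 10.78, 0.15, -0.005] yaw 0.078 pos [ 0.4981 -0.1625  0.1978] q [ 0.62  0.45 -0.56  1.88  0.3   0.9   0.  ] t 27.0 F [-0.3  0.1 -0.9] gap 0.0234
```

```bash
python3 -m inch '-0.1 3 0.15 0 2; -0.1 6 0.15 0 2; -0.1 9 0.15 0 2; -0.1 10.6 0.15 0 2; -0.1 10.8 0.15 0 2; -0.1 10.8 0.15 0 2'
python3 -c "
from h import *
go(*bw(-.0295,0),.0545,BOX[2])
s,c=snap('wrist','w21.png')"
```

```text
t: 27.75
position: [0.4998, -0.1609, 0.0905]
eef_rot: [[0.078, -0.0, 0.997], [-0.997, 0.003, 0.078], [-0.003, -1.0, -0.0]]
force: [0.3, -0.3, 0.1]
finger_gap: 0.0236
shift [0.0, 3.6, -0.05, -0.005] yaw 0.079 pos [ 0.4998 -0.1609  0.0905] q [ 0.55  0.61 -0.48  1.96  0.42  0.68 -0.11] t 27.75 F [ 0.3 -0.3  0.1] gap 0.0236
```

View pics/w21.png

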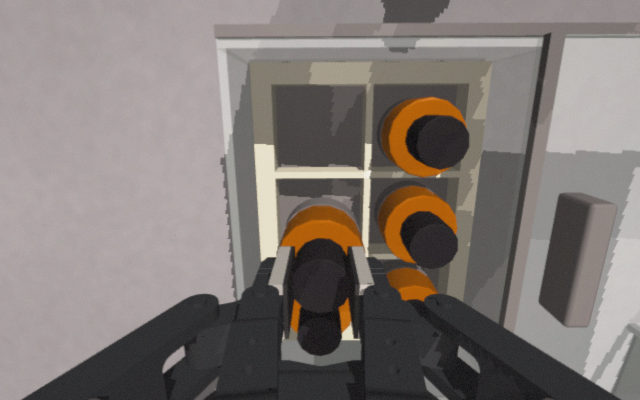

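```bash
python3 -m inch '0 1.5 0 0 2; 0 2.8 0 0 2; 0 3.5 0 0 2; 0 3.65 0 0 2; 0 3.65 0 0 2'
python3 -c "
from h import *
go(*bw(-.0295,0),.0545,BOX[2])
s,c=snap('wrist','w22.png')"
```

```text
t: 28.42
position: [0.5, -0.1609, 0.0542]
eef_rot: [[0.078, -0.0, 0.997], [-0.997, 0.003, 0.078], [-0.003, -1.0, 0.0]]
force: [0.4, -0.1, -0.9]
finger_gap: 0.0237
shift [-0.01, -0.03, -0.06, -0.005] yaw 0.078 pos [ 0.5    -0.1609  0.0542] q [ 0.52  0.66 -0.44  1.97  0.47  0.61 -0.15] t 28.43 F [ 0.4 -0.1 -0.9] gap 0.0237
```

View pics/w22.png

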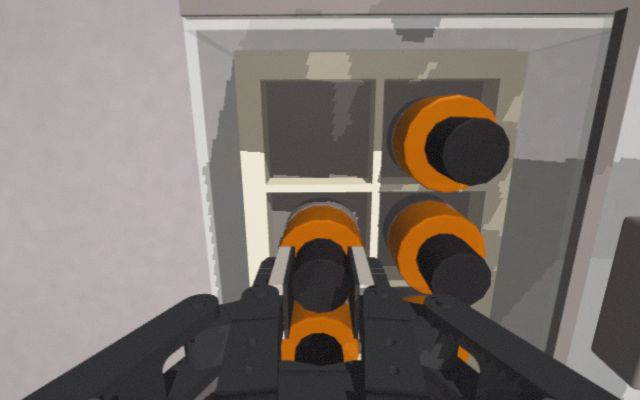

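```bash
python3 -m inch '0 0 0 0 2.4; 0 0 0 0 3.2; 0 0 0 0 3.4; 0 0 0 0 3.4;0 -1 0 0 3.4; 0 -4 0 0 3.4; 0 -9 0 0 3.4; 0 -14 0 0 3.4'
python3 -m inch '0 0 0 0 5'
python3 -c "
from h import *
go(.566,.261,.19,BOX[2])
s,c=snap('wrist','w23.png')"
```

```text
t: 29.48
position: [0.4998, -0.1611, 0.1965]
eef_rot: [[0.079, 0.0, 0.997], [-0.997, 0.003, 0.079], [-0.003, -1.0, 0.0]]
force: [1.0, -1.0, 0.5]
finger_gap: 0.0335
t: 29.6
position: [0.5012, -0.1614, 0.2003]
eef_rot: [[0.078, 0.006, 0.997], [-0.997, 0.001, 0.078], [-0.0, -1.0, 0.006]]
force: [-0.1, 0.4, -0.3]
finger_gap: 0.0493
shift [-41.61, 1.1, 9.76, -0.005] yaw 0.078 pos [ 0.5012 -0.1614  0.2003] q [ 0.63  0.45 -0.57  1.87  0.3   0.9  -0.  ] t 29.6 F [-0.1  0.4 -0.3] gap 0.0493
```

View pics/w23.png

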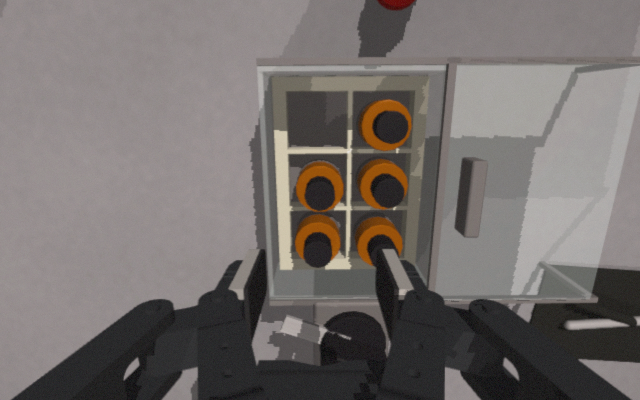

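```bash
python3 -m inch '-4 0 1 0 5; -10 0 2 0 5; -16 0 3 0 5; -22 0 5 0 5; -28 0.5 7 0 5; -34 1 8 0 5; -39 1 9 0 5; -41.7 1 9.8 0 5'; python3 -m inch '-0.2 0 0 0 5; -0.2 0 0 0 5'; python3 -c "
from h import *
import pickle
go(.566,.261,.13,BOX[2])
s,c=snap('wrist','w24.png')
for o in caps(s,c,(150,20,620,300),lo=500): print(o)"
```

```text
t: 30.65
position: [0.5643, 0.2651, 0.1882]
eef_rot: [[0.081, 0.001, 0.997], [-0.997, 0.002, 0.081], [-0.001, -1.0, 0.001]]
force: [0.3, -0.3, -0.5]
finger_gap: 0.0499
t: 30.9
position: [0.5636, 0.2664, 0.1874]
eef_rot: [[0.082, -0.0, 0.997], [-0.997, 0.001, 0.082], [-0.001, -1.0, -0.0]]
force: [-0.1, 0.1, -0.2]
finger_gap: 0.05
shift [0.56, 5.74, 0.2, -0.002] yaw 0.082 pos [0.5636 0.2664 0.1874] q [-0.15  0.62 -0.58  1.63  0.39  1.01 -0.77] t 30.9 F [-0.1  0.1 -0.2] gap 0.05
(array([212.8, 197.6]), 984, [38, 36], array([0.4788, 0.26  ]))
(array([325.5, 202.3]), 875, [31, 36], array([0.5674, 0.2634]))
(array([255.8, 279.8]), 732, [22, 50], array([0.5146, 0.1909]))
(array([385.7, 279.8]), 739, [22, 50], array([0.6237, 0.1999]))
(array([223.4, 285.9]), 578, [42, 39], array([0.4873, 0.1829]))
(array([418.3, 285.6]), 609, [42, 39], array([0.6521, 0.1967]))
```

View pics/w24.png

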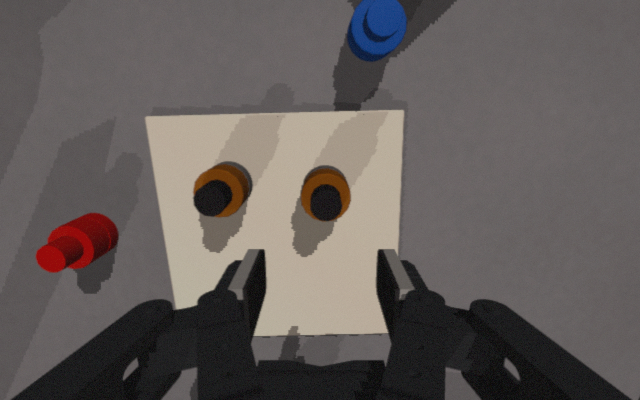

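```bash
python3 -c "
from h import *
go(.5672,.2632,.056,BOX[2])";  python3 -m inch '0.35 4 0.3 0 5; 0.35 8 0.3 0 5; 0.35 11 0.3 0 5; 0.35 12.7 0.3 0 5; 0.35 13.1 0.3 0 5; 0.35 13.1 0.3 0 5;0.35 13.1 0.3 0 5'; python3 -c "
from h import *
go(.5672,.2632,.056,BOX[2])
s,c=snap('wrist','w25.png')"
```

```text
shift [0.29, 13.17, 0.3, -0.003] yaw 0.081 pos [0.5639 0.2658 0.1877] q [-0.15  0.62 -0.58  1.63  0.39  1.01 -0.77] t 30.95 F [ 0.2 -0.3  0.2] gap 0.0501
t: 31.82
position: [0.5678, 0.2628, 0.0578]
eef_rot: [[0.08, 0.002, 0.997], [-0.997, 0.001, 0.08], [-0.001, -1.0, 0.002]]
force: [-0.8, 0.2, -0.2]
finger_gap: 0.0506
shift [-0.05, 0.18, -0.06, -0.003] yaw 0.081 pos [0.5678 0.2628 0.0578] q [-0.2   0.78 -0.5   1.7   0.5   0.79 -0.86] t 31.82 F [-0.8  0.2 -0.2] gap 0.0506
```

View pics/w25.png

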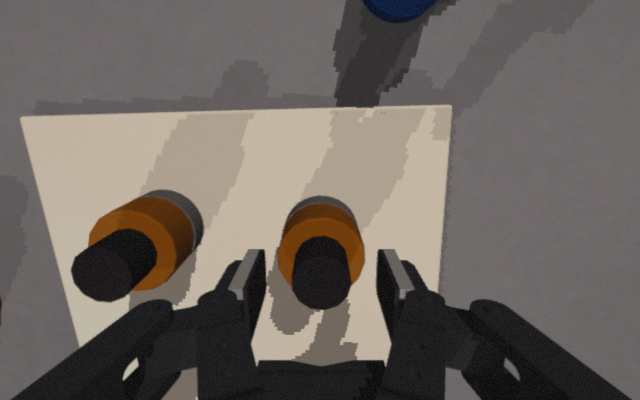

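```bash
python3 -m inch '-0.05 0.17 0 0 4.5; -0.05 0.17 0 0 3.2; -0.05 0.17 0 0 2; -0.05 0.17 0 0 2; -0.05 0.17 0 0 2; -0.05 0.17 0 0 2'; python3 -m inch '0 -1 0 0 2; 0 -4 0 0 2; 0 -8 0 0 2; 0 -13 0 0 2; 0 -13 0 0 2'; python3 -m inch '0 0 0 0 2';python3 -c "
from h import *
go(*bw(-.0295,.056),.2,BOX[2])
s,c=snap('wrist','w26.png')"
```

```text
t: 32.62
position: [0.5679, 0.2634, 0.0563]
eef_rot: [[0.081, 0.002, 0.997], [-0.997, 0.001, 0.081], [-0.001, -1.0, 0.002]]
force: [-0.2, -0.1, 5.8]
finger_gap: 0.0239
t: 33.25
position: [0.569, 0.2642, 0.1905]
eef_rot: [[0.08, 0.007, 0.997], [-0.997, 0.004, 0.08], [-0.003, -1.0, 0.008]]
force: [0.8, -1.0, -1.6]
finger_gap: 0.0236
t: 33.38
position: [0.5687, 0.2639, 0.1903]
eef_rot: [[0.08, 0.007, 0.997], [-0.997, 0.003, 0.08], [-0.003, -1.0, 0.007]]
force: [0.2, 0.1, -2.0]
finger_gap: 0.0234
shift [36.18, -1.15, -10.34, -0.003] yaw 0.08 pos [0.5687 0.2639 0.1903] q [-0.14  0.62 -0.58  1.62  0.39  1.01 -0.77] t 33.38 F [ 0.2  0.1 -2. ] gap 0.0234
```

View pics/w26.png

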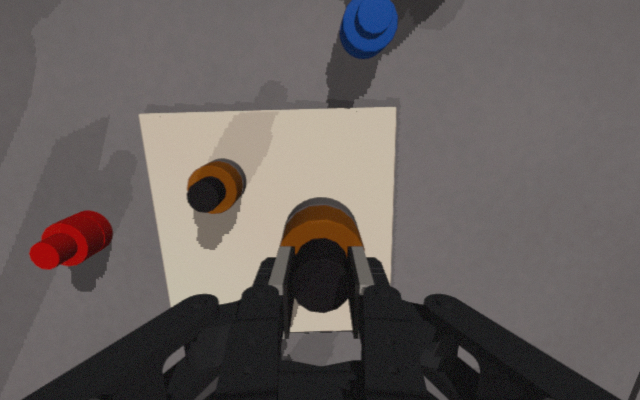

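```bash
python3 -m inch '4 0 -1 0 2; 10 -0.5 -3 0 2; 16 -1 -5 0 2; 22 -1 -7 0 2; 27 -1 -8.5 0 2; 32 -1 -9.7 0 2; 36 -1 -10.3 0 2; 36 -1 -10.3 0 2'; python3 -m inch '0 0 0 0 2;0 0 0 0 2'
python3 -c "
from h import *
go(*bw(-.0295,.056),.09,BOX[2])"
```

```text
t: 34.42
position: [0.4941, -0.1061, 0.1977]
eef_rot: [[0.076, 0.006, 0.997], [-0.997, 0.003, 0.076], [-0.003, -1.0, 0.006]]
force: [0.2, 0.7, -0.8]
finger_gap: 0.0235
t: 34.67
position: [0.4941, -0.1052, 0.1974]
eef_rot: [[0.077, 0.005, 0.997], [-0.997, 0.004, 0.077], [-0.003, -1.0, 0.005]]
force: [0.1, 1.4, -0.5]
finger_gap: 0.0232
shift [0.02, 10.74, -0.0, -0.007] yaw 0.077 pos [ 0.4941 -0.1052  0.1974] q [ 0.55  0.43 -0.59  1.93  0.3   0.87 -0.12] t 34.67 F [ 0.1  1.4 -0.5] gap 0.0232
```

```bash
python3 -m inch '0 3 0 0 2; 0 6 0 0 2; 0 9 0 0 2; 0 10.5 0 0 2; 0 10.7 0 0 2; 0 10.7 0 0 2'
python3 -c "
from h import *
go(*bw(-.0295,.056),.0545,BOX[2])
s,c=snap('wrist','w27.png')"
```

```text
t: 35.42
position: [0.4951, -0.1047, 0.0911]
eef_rot: [[0.077, 0.006, 0.997], [-0.997, 0.004, 0.077], [-0.003, -1.0, 0.006]]
force: [1.1, -0.0, -0.6]
finger_gap: 0.0234
shift [0.05, 3.66, -0.08, -0.006] yaw 0.077 pos [ 0.4951 -0.1047  0.0911] q [ 0.47  0.58 -0.5   2.01  0.44  0.65 -0.24] t 35.42 F [ 1.1 -0.  -0.6] gap 0.0234
```

View pics/w27.png

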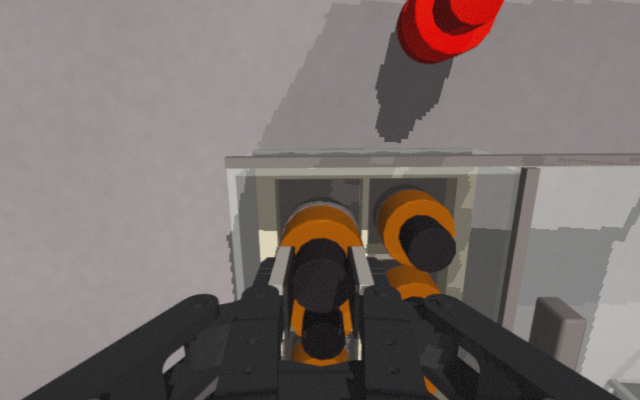

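```bash
python3 -m inch '0.05 1.5 -0.05 0 2; 0.05 2.8 -0.05 0 2; 0.05 3.5 -0.05 0 2; 0.05 3.7 -0.05 0 2; 0.05 3.7 -0.05 0 2'
python3 -c "
from h import *
go(*bw(-.0295,.056),.0545,BOX[2])
s,c=snap('wrist','w28.png')"
```

```text
t: 36.1
position: [0.495, -0.1051, 0.0542]
eef_rot: [[0.077, 0.006, 0.997], [-0.997, 0.003, 0.077], [-0.003, -1.0, 0.007]]
force: [0.8, 0.2, -1.0]
finger_gap: 0.0235
shift [-0.01, -0.03, -0.04, -0.006] yaw 0.077 pos [ 0.495  -0.1051  0.0542] q [ 0.43  0.64 -0.45  2.03  0.5   0.57 -0.29] t 36.1 F [ 0.8  0.2 -1. ] gap 0.0235
```

View pics/w28.png

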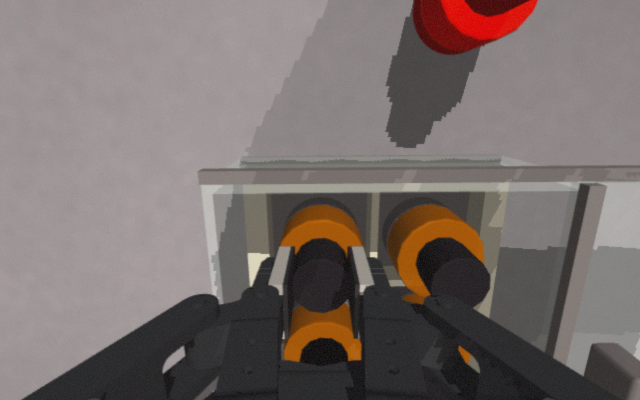

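```bash
python3 -m inch '0 0 0 0 2.4; 0 0 0 0 3.2; 0 0 0 0 3.4; 0 0 0 0 3.4;0 -1 0 0 3.4; 0 -4 0 0 3.4; 0 -9 0 0 3.4; 0 -14 0 0 3.4'
python3 -m inch '0 0 0 0 5'
python3 -c "
from h import *
go(*bw(.0906,0),.15,BOX[2])
s,c=snap('wrist','w29.png')"
```

```text
t: 37.15
position: [0.4938, -0.1054, 0.1964]
eef_rot: [[0.077, 0.006, 0.997], [-0.997, 0.004, 0.077], [-0.003, -1.0, 0.007]]
force: [0.4, -0.4, 0.6]
finger_gap: 0.0343
t: 37.28
position: [0.4952, -0.1056, 0.2002]
eef_rot: [[0.077, 0.012, 0.997], [-0.997, 0.002, 0.077], [-0.001, -1.0, 0.012]]
force: [-0.0, 0.1, -0.8]
finger_gap: 0.0494
shift [5.47, 5.16, 11.93, -0.006] yaw 0.077 pos [ 0.4952 -0.1056  0.2002] q [ 0.56  0.42 -0.6   1.93  0.3   0.87 -0.12] t 37.27 F [-0.   0.1 -0.8] gap 0.0494
```

View pics/w29.png

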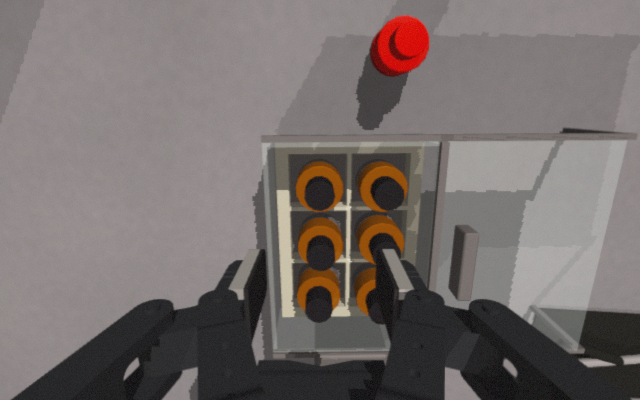

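```bash
python3 -m inch '2 0 4 -0.006 5; 4 2 8 -0.006 5; 5.4 4 11.8 -0.006 5; 5.4 5 11.8 -0.006 5; 5.4 5 11.8 -0.006 5;5.4 5 11.8 -0.006 5'
python3 -c "
from h import *
go(.619,-.1515,.089,BOX[2])
s,c=snap('wrist','w30.png')"
```

```text
t: 38.08
position: [0.6162, -0.1501, 0.1501]
eef_rot: [[0.083, 0.01, 0.996], [-0.997, 0.002, 0.083], [-0.002, -1.0, 0.01]]
force: [0.1, 0.7, 0.6]
finger_gap: 0.0499
shift [0.17, 6.11, 0.2, -0.0] yaw 0.084 pos [ 0.6162 -0.1501  0.1501] q [ 0.5   0.67 -0.53  1.63  0.4   0.94 -0.09] t 38.08 F [0.1 0.7 0.6] gap 0.0499
```

View pics/w30.png

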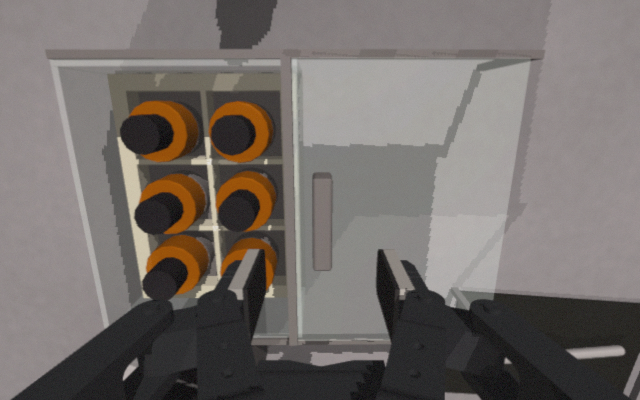

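```bash
python3 -m inch '0.15 3 0.2 0 4.5; 0.15 5 0.2 0 4.5; 0.15 5.9 0.2 0 4.5; 0.15 6.1 0.2 0 4.5; 0.15 6.1 0.2 0 4.5; 0.15 6.1 0.2 0 3'
python3 -m inch '0 0 0 0 2; 0 0 0 0 1.4; 0 0 0 0 0;0 0 0 0 0; 0 0 0 0 0'
```

```text
t: 38.88
position: [0.6195, -0.1515, 0.09]
eef_rot: [[0.083, 0.011, 0.996], [-0.997, 0.002, 0.083], [-0.001, -1.0, 0.011]]
force: [-0.1, -0.6, 0.5]
finger_gap: 0.0302
t: 39.5
position: [0.6189, -0.1516, 0.0904]
eef_rot: [[0.083, 0.01, 0.996], [-0.997, 0.002, 0.083], [-0.001, -1.0, 0.01]]
force: [-8.1, -0.1, 10.5]
finger_gap: 0.0098
```

```bash
python3 -m inch '0 0 -1 0 0; 0 -0.03 -2.5 0 0; 0 -0.05 -4 0 0; 0 -0.06 -5.5 0 0; 0 -0.08 -7 0 0; 0 -0.1 -8.5 0 0; 0 -0.1 -10 0 0; 0 -0.1 -10 0 0'
python3 -c "
from h import *
go(*bw(-.0494,0),.09,BOX[2])"
```

```text
t: 40.5
position: [0.518, -0.1601, 0.0905]
eef_rot: [[0.083, 0.009, 0.997], [-0.997, 0.001, 0.083], [-0.001, -1.0, 0.009]]
force: [-1.3, 0.0, -2.6]
finger_gap: 0.0101
shift [-0.08, 0.02, -3.86, -0.001] yaw 0.083 pos [ 0.518  -0.1601  0.0905] q [ 0.56  0.63 -0.5   1.92  0.45  0.7  -0.13] t 40.5 F [-1.3  0.  -2.6] gap 0.0101
```

```bash
python3 -m inch '0 0 -1 0 0; 0 -0.02 -2 0 0; 0 -0.03 -3 0 0; 0 -0.04 -3.5 0 0; 0 -0.04 -3.7 0 0; 0 -0.04 -3.8 0 0'; python3 -m inch '0 0 -0.2 0 0; 0 0 -0.3 0 0';python3 -m inch '0 0 -0.2 0 0; 0 0 -0.3 0 0'
```

```text
t: 41.25
position: [0.4802, -0.1633, 0.0905]
eef_rot: [[0.083, 0.009, 0.997], [-0.997, 0.001, 0.083], [-0.001, -1.0, 0.009]]
force: [1.2, -1.7, -4.9]
finger_gap: 0.0097
t: 41.5
position: [0.4791, -0.1634, 0.0907]
eef_rot: [[0.083, 0.013, 0.996], [-0.997, 0.002, 0.083], [-0.001, -1.0, 0.013]]
force: [16.2, -2.4, -20.1]
finger_gap: 0.0095
t: 41.75
position: [0.479, -0.1633, 0.0908]
eef_rot: [[0.084, 0.018, 0.996], [-0.996, 0.003, 0.084], [-0.001, -1.0, 0.018]]
force: [24.0, -2.6, -28.7]
finger_gap: 0.01
```

```bash
python3 -m inch '0 0 0.05 0 0;0 0 0.05 0 3; 0 0 0.05 0 5; 0 0 0.05 0 5; 0 0 0.05 0 5; 0 -3 0 0 5; 0 -8 0 0 5; 0 -13 0 0 5'; python3 -m inch '0 0 0 0 5;0 0 0 0 5'; python3 -c "
from h import *
go(.54,-.25,.26,BOX[2]); 
import pickle
s,c=snap('wrist','w31.png')"
```

```text
t: 42.75
position: [0.4762, -0.1635, 0.2221]
eef_rot: [[0.084, 0.018, 0.996], [-0.996, 0.003, 0.084], [-0.002, -1.0, 0.018]]
force: [0.7, -0.2, 0.3]
finger_gap: 0.0501
t: 43.0
position: [0.476, -0.1637, 0.2219]
eef_rot: [[0.084, 0.018, 0.996], [-0.996, 0.003, 0.084], [-0.001, -1.0, 0.018]]
force: [0.5, -0.1, -0.8]
finger_gap: 0.0499
shift [9.14, -3.72, 5.72, 0.0] yaw 0.084 pos [ 0.476  -0.1637  0.2219] q [ 0.71  0.39 -0.63  1.91  0.28  0.91  0.03] t 43.0 F [ 0.5 -0.1 -0.8] gap 0.0499
```

View pics/w31.png

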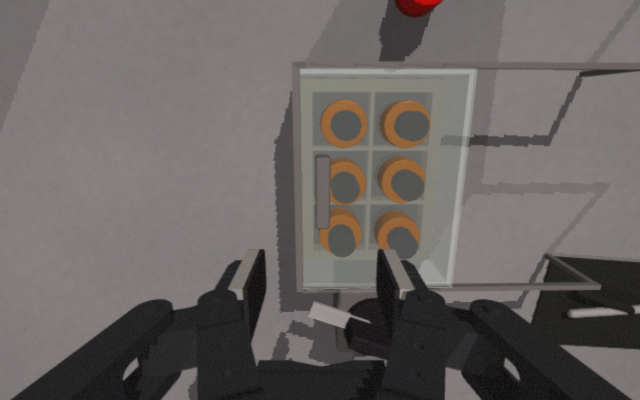

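```bash
python3 -m inch '4 -1 2 0 5; 9 -2 4 0 5; 14 -3 5.5 0 5; 17 -3 5.5 0 5;17 -3 5.5 0 5;17 -3 5.5 0 5'; python3 -c "
from h import *
go(.54,-.33,.25,BOX[2]); 
import pickle
s,c=snap('wrist','w32.png');pickle.dump((s,c),open('w32.pkl','wb'))
a=cv2.imread('pics/w32.png'); cv2.imwrite('pics/w32z.png',cv2.resize(a[100:300,220:440],None,fx=3,fy=3,interpolation=cv2.INTER_CUBIC))"
```

```text
t: 43.8
position: [0.5442, -0.3274, 0.2508]
eef_rot: [[0.085, 0.015, 0.996], [-0.996, 0.005, 0.085], [-0.003, -1.0, 0.016]]
force: [1.6, -0.1, 0.3]
finger_gap: 0.0504
shift [0.23, 0.07, -0.44, 0.001] yaw 0.085 pos [ 0.5442 -0.3274  0.2508] q [ 0.83  0.56 -0.57  1.54  0.31  1.12  0.28] t 43.8 F [ 1.6 -0.1  0.3] gap 0.0504
```

View pics/w32z.png

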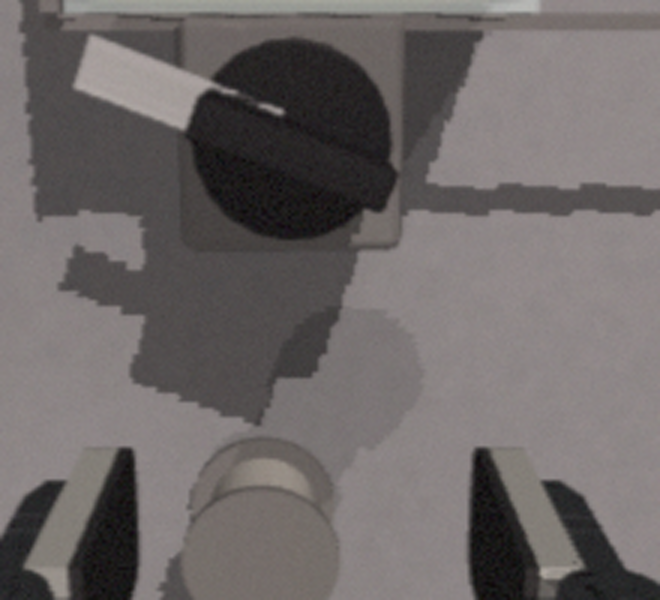

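```bash
python3 - <<'E'
from h import *
import pickle
s,c=pickle.load(open('w32.pkl','rb'))
g=lambda x,y,z: np.round(onz(s,c,220+(x+.5)/3-.5,100+(y+.5)/3-.5,z),4)
print(g(291,140,.083), 'L',g(192,140,.083),'R',g(390,140,.083),'T',g(291,38,.083),'B',g(291,240,.083))
print('bar',g(292,150,.11),g(198,112,.11),g(385,192,.11))
print('tongue',g(80,62,.085), 'housing top corners',g(183,245,.078),g(400,245,.078),g(403,20,.078),g(183,20,.078))
for z in (.08,.09,.1,.11): print(bw(0,-.136))
E
```

```text
[ 0.5398 -0.2926  0.083 ] L [ 0.5101 -0.2951  0.083 ] R [ 0.5696 -0.2902  0.083 ] T [ 0.5374 -0.263   0.083 ] B [ 0.5423 -0.3233  0.083 ]
bar [ 0.54   -0.2924  0.11  ] [ 0.5136 -0.2842  0.11  ] [ 0.5669 -0.3018  0.11  ]
tongue [ 0.4764 -0.2749  0.085 ] housing top corners [ 0.5087 -0.3287  0.078 ] [ 0.5769 -0.3231  0.078 ] [ 0.5702 -0.2551  0.078 ] [ 0.5051 -0.2606  0.078 ]
(np.float64(0.5400563610139147), np.float64(-0.2939250274470426))
(np.float64(0.5400563610139147), np.float64(-0.2939250274470426))
(np.float64(0.5400563610139147), np.float64(-0.2939250274470426))
(np.float64(0.5400563610139147), np.float64(-0.2939250274470426))
```

```bash
python3 -c "
from h import *
go(.54,-.293,.20,1.277)"; python3 -m inch '-0.6 0 0 -0.17 4; -1.2 1 -0.1 -0.34 4; -2 2 -0.2 -0.51 4; -2.8 3 -0.2 -0.68 4; -3.4 4 -0.2 -0.85 4; -3.4 5 -0.2 -1.02 4; -3.4 5.1 -0.2 -1.19 4;-3.4 5.1 -0.2 -1.19 4'; python3 -m inch '0 0 0 0 4;0 0 0 0 4';  python3 -c "
from h import *
go(.54,-.293,.15,1.277)
import pickle
s,c=snap('wrist','w33.png');pickle.dump((s,c),open('w33.pkl','wb'))"
```

```text
shift [-3.43, 5.13, -0.22, -1.192] yaw 0.085 pos [ 0.5443 -0.3272  0.2512] q [ 0.82  0.56 -0.57  1.54  0.31  1.12  0.28] t 43.85 F [-0.3  0.2  0.1] gap 0.0498
t: 44.85
position: [0.5401, -0.2925, 0.2]
eef_rot: [[0.957, 0.015, 0.291], [-0.291, 0.005, 0.957], [0.013, -1.0, 0.009]]
force: [-0.1, -0.2, 0.2]
finger_gap: 0.04
t: 45.1
position: [0.5403, -0.2922, 0.2003]
eef_rot: [[0.956, 0.016, 0.293], [-0.293, 0.005, 0.956], [0.014, -1.0, 0.009]]
force: [0.1, -0.5, -0.5]
finger_gap: 0.0399
shift [-0.07, 5.03, -0.13, -0.003] yaw 1.274 pos [ 0.5403 -0.2922  0.2003] q [ 0.95  0.65 -0.83  1.64  0.53  1.07  1.24] t 45.1 F [ 0.1 -0.5 -0.5] gap 0.0399
```

View pics/w33.png

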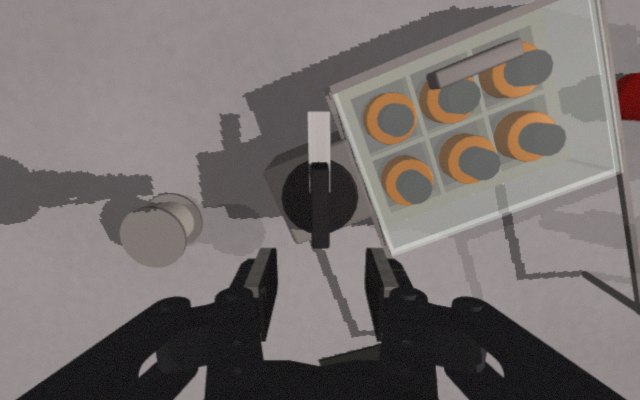

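```bash
python3 -m inch '-0.05 3 -0.1 0 3.5; -0.05 6 -0.1 0 3.5; -0.05 8.5 -0.1 0 3.5; -0.05 9.9 -0.1 0 3.5; -0.05 10.4 -0.1 0 3.5;-0.05 10.4 -0.1 0 3.5; -0.05 10.4 -0.1 0 3.5';  python3 -c "
from h import *
go(.54,-.293,.096,1.277)
s,c=snap('wrist','w34.png')"
```

```text
t: 46.02
position: [0.5415, -0.2928, 0.097]
eef_rot: [[0.956, 0.017, 0.292], [-0.293, 0.004, 0.956], [0.015, -1.0, 0.009]]
force: [0.3, -0.0, 0.2]
finger_gap: 0.0349
shift [-0.13, 0.1, -0.06, -0.003] yaw 1.274 pos [ 0.5415 -0.2928  0.097 ] q [ 0.9   0.78 -0.75  1.71  0.64  0.9   1.15] t 46.02 F [ 0.3 -0.   0.2] gap 0.0349
```

View pics/w34.png

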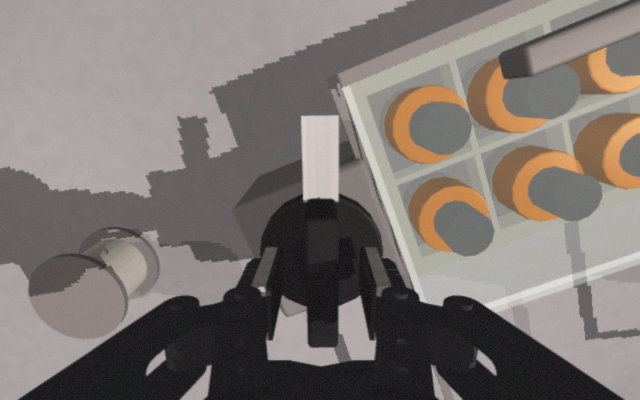

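```bash
python3 -m inch '-0.1 0.05 0 0 3; -0.1 0.05 0 0 2; -0.1 0.05 0 0 0; -0.1 0.05 0 0 0;-0.1 0.05 0 0 0;-0.1 0.05 0 0 0'; python3 -c "
from h import *
go(.54,-.293,.096,1.277)"
```

```text
t: 46.82
position: [0.5406, -0.2923, 0.0969]
eef_rot: [[0.956, 0.017, 0.292], [-0.292, 0.004, 0.956], [0.015, -1.0, 0.009]]
force: [-1.3, 1.6, 5.5]
finger_gap: 0.0119
shift [-0.04, 0.08, -0.09, -0.003] yaw 1.274 pos [ 0.5406 -0.2923  0.0969] q [ 0.9   0.77 -0.75  1.72  0.64  0.9   1.15] t 46.83 F [-1.3  1.6  5.5] gap 0.0119
```

Gripped the 13 mm bar. I turn clockwise (positive spin).

```bash
python3 -m inch '0 0 0 0.15 0; 0 0 0 0.3 0; 0 0 0 0.45 0; 0 0 0 0.6 0; 0 0 0 0.75 0; 0 0 0 0.9 0;0 0 0 1.05 0; 0 0 0 1.19 0'; python3 -c "
from h import *
go(.54,-.293,.096,.084)
print(robot.state()['moment'])
s,c=snap('wrist','w35.png')"
```

```text
t: 47.82
position: [0.5403, -0.2925, 0.0969]
eef_rot: [[0.079, 0.016, 0.997], [-0.997, 0.004, 0.079], [-0.002, -1.0, 0.016]]
force: [-0.4, -0.6, -0.2]
finger_gap: 0.0114
shift [0.05, 0.09, -0.04, -0.005] yaw 0.079 pos [ 0.5403 -0.2925  0.0969] q [ 0.72  0.7  -0.47  1.73  0.41  0.8   0.14] t 47.83 F [-0.4 -0.6 -0.2] gap 0.0114
[-0.53902095  0.63968895  0.00449583]
```

View pics/w35.png

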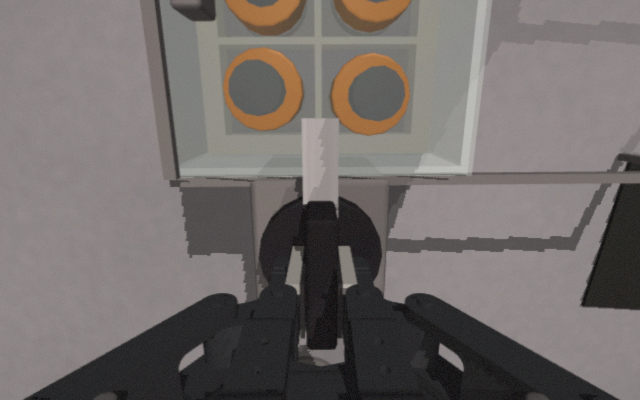

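Tongue is over the door's edge. Release, rise, and check.

```bash
python3 -m inch '0 0 0 0 2; 0 0 0 0 3.5; 0 0 0 0 3.5; 0 -2 0 0 3.5; 0 -6 0 0 3.5; 0 -11 0 0 3.5; 0 -16 0 0 3.5; 0 -18 0 0 3.5'; python3 -m inch '0 0 0 0 3.5;4 0 0 0 3.5; 6 0 0 0 3.5; 6 0 0 0 3.5; 6 0 0 0 3.5; 6 0 0 0 3.5; 6 0 0 0 3.5'; python3 -c "
from h import *
import pickle
s,c=snap('wrist','w36.png');pickle.dump((s,c),open('w36.pkl','wb'))
s,c=snap('top','top36.png');s,c=snap('scene','scene36.png')
a=cv2.imread('pics/top36.png'); cv2.imwrite('pics/top36z.png',cv2.resize(a[80:260,90:490],None,fx=2,fy=2,interpolation=cv2.INTER_CUBIC))
"
```

```text
t: 48.88
position: [0.5381, -0.2932, 0.2815]
eef_rot: [[0.073, 0.02, 0.997], [-0.997, 0.002, 0.073], [-0.0, -1.0, 0.02]]
force: [0.1, -0.7, -0.8]
finger_gap: 0.035
t: 49.75
position: [0.5426, -0.3525, 0.2816]
eef_rot: [[0.074, 0.02, 0.997], [-0.997, 0.001, 0.074], [0.0, -1.0, 0.02]]
force: [-1.0, 0.2, -0.1]
finger_gap: 0.0349
```

View pics/w36.png

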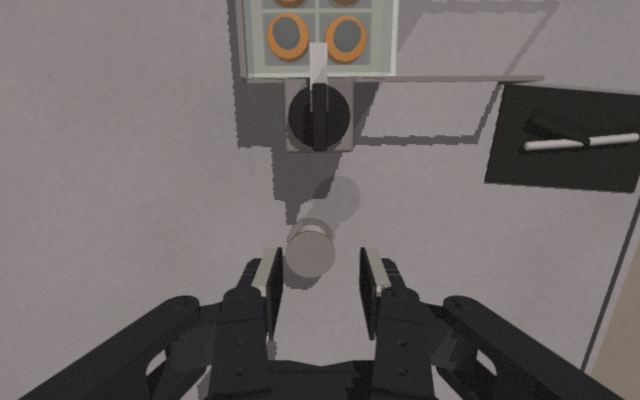

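View pics/top36z.png

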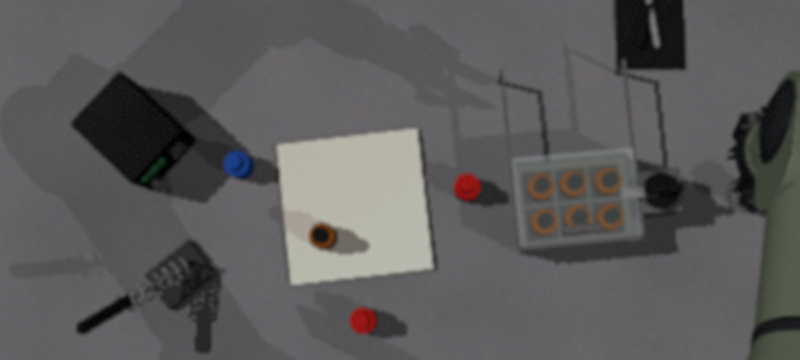

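View pics/scene36.png

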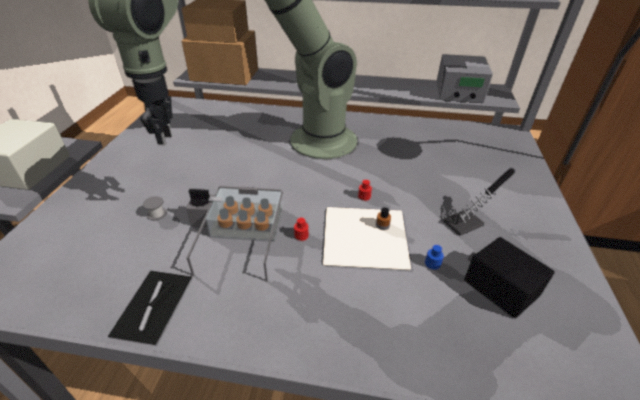

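```bash
python3 -c "
from h import *
print(robot.job_done()); print(robot.state()['t'])"
```

```text
the job is handed in; nothing more can be done
None
the job is handed in; nothing more can be done
```

The job is done and handed in. The last clock reading was 49.75 s, just before the final pictures, against the limit of 208 s.

**What I did**
- I slid the door open to its stop. It was already part open at the start, by about 48 mm.
- Two pockets already held jars, so I stood four spares in the other four. The fifth spare was left standing on the tile.
- I slid the door shut to its stop, a travel of about 141 mm from one stop to the other. Then I turned the latch about 1.2 rad clockwise and let go.

**What the last checks showed**
- All six jars are in their pockets under the shut door.
- The latch stayed in the locked position about 1.5 s after I let go, with its tongue over the door's edge.
- The iron and the solder reel were not touched and look unmoved.
- The gripper was clear of everything when I handed in.

**Not ideal**
- Gripping the door tab gave a brief pull of about 50 N at the wrist during a lift test, below the 120 N limit.
- Position estimates from the wrist and top cameras differed by 2 to 4 mm, so I relied on close wrist views before each grasp.
- No check failed. Nothing measures the door and latch directly, so I judged both from the pictures, the door's stops and the turn of the gripper.

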